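# Set out the lid-stay parts and hold the chest lid at its balance point

## Robot

A 6-joint arm with a two-finger parallel gripper is mounted at the origin on the work surface. World frame = base frame: x ahead of the robot, y to its left, z up, the work surface at z = 0. Lengths are in m, angles in rad, forces in N, time in s.
With the tool pointing down it reaches from about 0.325 to 0.925 m from the base axis. Payload 3.1 kg.
Tool frame: the origin (TCP) lies midway between the tips of the shut fingers; the grasp point (between the pads) lies 19 mm behind it; z points along the fingers, y is the direction in which the jaws open and shut (so a half turn about z gives the same grasp; the last joint's range is limited). The gripper opens to 85 mm and grips with 20 to 120 N. Pads are 22 mm wide; open, the fingers measure 114 mm over their backs; the gripper's body (76 mm by 85 mm) begins 54 mm behind the grasp point. The pads swing forward as they close: fully open they stand 13 mm farther back than shut.
Start: joints at [-1.452, 0.217, 1.613, -0, 1.311, -0.112], TCP at [0.143, -0.608, 0.198] pointing down, gripper open.
Joint ranges: [-2.75, 2.75], [-0.78, 2.1], [0.31, 2.55], [-1.13, 4.27], [0.13, 2.63], [-2.58, 2.58]. Speed limits (rad/s): [2.79, 2.79, 3.14, 3.14, 3.14, 3.14].

## Interface

Orientations are given as a unit quaternion [x, y, z, w].
In Python, from bench import robot gives the robot as it stands.
- The arm moves only by the tool jog_arm, never from a script. Its argument "motion" is a list of rows, each a list of 7 numbers: the shift along the tool's x, y, z in mm, then the turn, a rotation vector about the tool's x, y, z in rad, then the finger opening in mm, from 0 to 85.4. A call has 1 to 10 rows; each row is the pose to reach, as a shift and turn from the pose commanded when the call began, along the tool's axes at that moment; what a row does not reach only later rows make up. A row lasts 1/12 s, in which the tool goes at most 41.7 mm and 7.16 degrees, less where a joint would pass 70% of its speed; a pose out of reach is approached as far as the arm can. A call with a gripper value outside its range is refused whole. The fingers move at their own pace and stop on an object; "force" is the grip in N (left out, the last holds). Time passes only in rows, so rows that repeat a pose let the fingers close. It gives the time, the measured TCP pose, the force and the opening at its end, in the units of the state.
- robot.state(): the state, without advancing time (a new reading comes with each control period).
- robot.get_image(name): name is "scene" or "top"; returns (picture, depth): 384x512x3 uint8, blue, green, red; 384x512 float32, m along the optical axis (not along the pixel's ray), 0 where there is no reading.
- robot.camera_params(name): a dict with "intrinsics" (3x3 intrinsics, pixels), "dist" ([k1, k2, p1, p2, k3] as OpenCV has them; the pictures are not rectified), "pose" (4x4, takes a point from camera to world coordinates). Camera axes: x right, y up, looking along -z (the intrinsics and any distortion apply to the point x, -y, -z); pixel columns grow to the right and rows downward; lengths in m; the calibration is good to about 2 mm. A picture is of the moment at which its call begins. camera_params takes no time and is no camera call.
- robot.finish_job(): hands the job in, once; it reports no verdict.
The state is a dict: "t": time; "joint_positions": joint angles; "joint_vel": joint speeds; "tau": joint torques, N m; "eef_pos": TCP position; "tool_rot": TCP orientation; "force": force on the tool from outside, world axes, zero at the start; "moment": the same for the moment, N m; "grip_width": finger opening in m.
Only numpy, scipy, OpenCV 4.12 (cv2) and the standard library are available. Lean on these libraries where they do the work, as an engineer would, in place of code of your own. Each camera call takes 0.05 s, during which the arm holds its last target.

## Task

I am about to screw a new stay onto the blue lid of the tool chest: first slide the steel dish of stay parts along the bench, without lifting it, until it sits inside the yellow taped square. Then take the lid by its bar handle, swing it up to its balance point, where it would fall neither shut nor over backwards (about 70 degrees up from shut), never letting it go over backwards, and finish still gripping the handle and holding the lid still there. Leave everything else on the bench where it is.

Things in the scene. Friction and masses are not known exactly. Their poses are not given: they have to be found in the camera images.
- chest: grey steel tool chest, fixed to the bench, 160 mm deep (own x) by 240 mm wide (own y); the body is 90 mm tall and the shut blue lid adds 45 mm (top at 135 mm). Origin: centre of its underside on the bench; own -x is the front, where the lid's handle is, own z up
- hinge (a point): middle of the lid's hinge line: on the chest's rear (+x) top edge, 80 mm behind the chest's centre and 90 mm above the bench. The hinge line runs along the chest's y
- lid_angle (a joint): angle of the blue lid, rad: 0 = shut (as it starts), grows as its front edge rises; stop at 1.95. Sheet-steel shell, about 0.75 kg with handle, nearly frictionless hinge: below 1.22 it falls shut, above 1.22 it falls over backwards. Balance point: 1.22 rad (70 degrees up from shut), its centre of mass straight over the hinge
- lid: the blue lid with its handle, 160 x 240 x 45 mm, hinged to the chest along its rear lower edge. Origin: on the hinge line, the same point as hinge; axes parallel to the chest's while shut, turning with the lid
- handle (a point): the lid's handle: round steel bar on the lid's front face, 12 mm thick, 110 mm long along the chest's y, a post at each end; moves with the lid. This point: bar's middle, 40 mm from the lid's face (34 mm clear gap). Lid shut: 200 mm in front of and 22 mm above the hinge line, 112 mm above the bench; at balance 48 mm in front and 195 mm above it. Gripped across from above, it can turn between the pads as the lid swings
- dish: loose round steel dish, 110 mm across, 34 mm tall, 3 mm wall, open on top, with a few brass and steel parts fixed on its floor, about 0.35 kg. Origin: centre of its underside
- square: square outline of yellow tape, flat on the bench, 150 mm clear inside and 192 mm outside. Origin: its centre; x and y along its sides. No thickness to speak of: things slide over it
- screwdriver: bystander: screwdriver with green handle, 200 mm long, lying on the bench. Origin: at the underside, its handle to its own -x, blade to +x
- wrench: bystander: steel wrench, 180 mm long, lying on the bench. Origin: on the underside, near the middle
- mug: bystander: white mug, 80 mm across, 90 mm tall. Origin: on the underside, near the middle
- can: bystander: green can with a paper label, 60 mm across, 160 mm tall. Origin: on the underside, near the middle
- jar: bystander: amber glass jar with dark lid, 64 mm across, 75 mm tall. Origin: on the underside, near the middle
- offcut: bystander: wooden offcut, 90 x 55 x 35 mm. Origin: on the underside, near the middle
- tape: bystander: roll of yellow tape lying flat, 84 mm across, 24 mm tall. Origin: on the underside, near the middle
Mind the look-alikes: they are no part of the job. There is more than one size of the dish; the job needs the middle-sized.

How it is judged:
By the outcome, as a careful person would: the job done as asked, in the order asked, and still so for the second after the job is handed in, while the arm keeps its last pose, push and grip.
It also fails if it takes over 61 s, if anything falls off the work surface, if the arm or the gripper's body presses on something with over 40 N, if the wrist force passes 120 N, or if a joint passes its speed limit or range.

## Working session

There is one attempt and no reset: what is moved stays moved. The work goes in short steps, Python scripts to look and compute and a tool call to move; the robot and the scene stay as the last step left them, time stands still between calls to the robot, and variables do not carry over. Pictures are saved under pics/ and viewed, and the job is handed in when it is done.

Besides the shell and the picture viewer there is one more tool, called after ">>>" as name(argument=value, ...), one argument or row to a line, values as JSON. jog_arm: Moves the arm, as the interface text tells. Its arguments: {"type":"object","properties":{"motion":{"type":"array"},"force":{"type":"number"}},"required":["motion"]}

```bash
mkdir -p pics; ls; cat > h.py <<'E'
import numpy as np, cv2
from bench import robot
def grab(tag):
    out={}
    for n in ("scene","top"):
        im,d=robot.get_image(n); im=np.array(im); cv2.imwrite(f"pics/{tag}_{n}.png",im); np.save(f"pics/{tag}_{n}_d.npy",d); cv2.imwrite(f"pics/{tag}_{n}_big.png",cv2.resize(im,(800,600),interpolation=cv2.INTER_CUBIC)); out[n]=(im,d)
    return out
def ray(n,uv):
    p=robot.camera_params(n);K=np.array(p["intrinsics"]);D=np.array(p["dist"]);T=np.array(p["pose"])
    q=cv2.undistortPoints(np.array(uv,float).reshape(-1,1,2),K,D).reshape(-1,2)
    d=np.c_[q[:,0],-q[:,1],-np.ones(len(q))]
    return T[:3,3],d@T[:3,:3].T,d,T
def onplane(n,uv,z):
    o,d,_,_=ray(n,uv); s=(z-o[2])/d[:,2]; return o+d*s[:,None]
def bydepth(n,uv,D):
    o,d,_,_=ray(n,uv); uv=np.array(uv).reshape(-1,2).astype(int); s=D[uv[:,1],uv[:,0]]; return o+d*s[:,None]
E
python3 - <<'E'
from h import *
grab("a")
for n in("scene","top"): print(n,robot.camera_params(n))
print(robot.state())
E
```

```text
pics
scene {'intrinsics': array([[396.45390462,   0.        , 253.94825864],
       [  0.        , 396.45390462, 193.43350365],
       [  0.        ,   0.        ,   1.        ]]), 'dist': array([0.0331921, 0.       , 0.       , 0.       , 0.       ]), 'pose': array([[ 7.97787594e-01, -4.99219945e-01,  3.38104127e-01,
         1.00113041e+00],
       [ 6.02938044e-01,  6.61310945e-01, -4.46243822e-01,
        -6.09045244e-01],
       [-8.18143924e-04,  5.59863626e-01,  8.28584365e-01,
         1.31742288e+00],
       [ 0.00000000e+00,  0.00000000e+00,  0.00000000e+00,
         1.00000000e+00]])}
top {'intrinsics': array([[427.05111287,   0.        , 254.28229867],
       [  0.        , 427.05111287, 186.56972129],
       [  0.        ,   0.        ,   1.        ]]), 'dist': array([-0.11992282,  0.        ,  0.        ,  0.        ,  0.        ]), 'pose': array([[ 0.01220177,  0.99784191, -0.06451855,  0.44116417],
       [-0.99971056,  0.01083578, -0.02147982,  0.02578575],
       [-0.02073436,  0.06476196,  0.99768531,  1.50613518],
       [ 0.        ,  0.        ,  0.        ,  1.        ]])}
{'t': 0.1, 'joint_positions': array([-1.45220385e+00,  2.17658907e-01,  1.61483119e+00, -9.05566857e-06,
        1.31128173e+00, -1.12193797e-01]), 'joint_vel': array([-0.00065668, -0.00264472, -0.00235169,  0.0005637 ,  0.0023812 ,
       -0.00025878]), 'tau': array([-5.25203777e-04, -3.98079157e+01, -3.04971850e+01, -1.33328876e-04,
        4.21982681e-03,  4.59721136e-06]), 'eef_pos': array([ 0.14288857, -0.60759909,  0.19668117]), 'tool_rot': array([ 9.93348872e-01,  1.15138312e-01, -7.86087841e-06, -1.08956606e-03]), 'force': array([ 0.76129725, -0.25594886,  0.22676384]), 'moment': array([ 0.02676107, -0.02160114, -0.01472652]), 'grip_width': 0.08562982805211783}
```

View pics/a_scene_big.png

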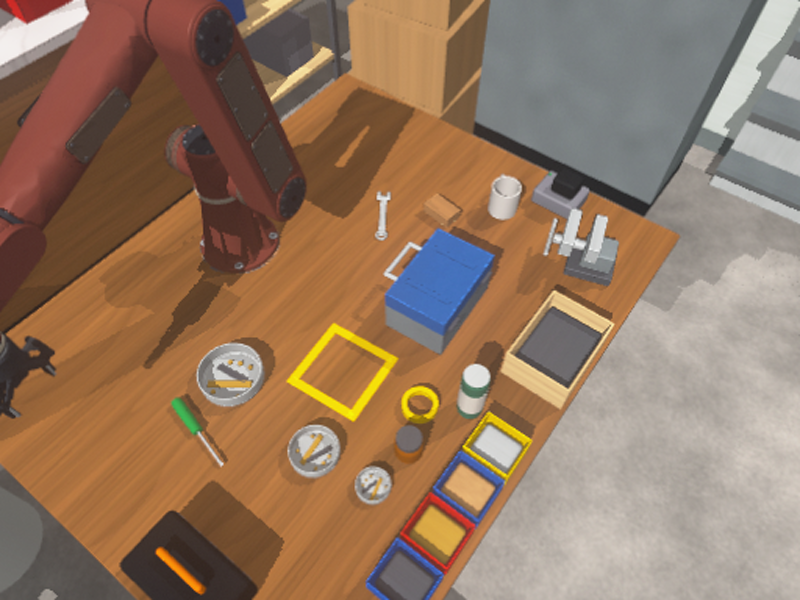

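View pics/a_top_big.png

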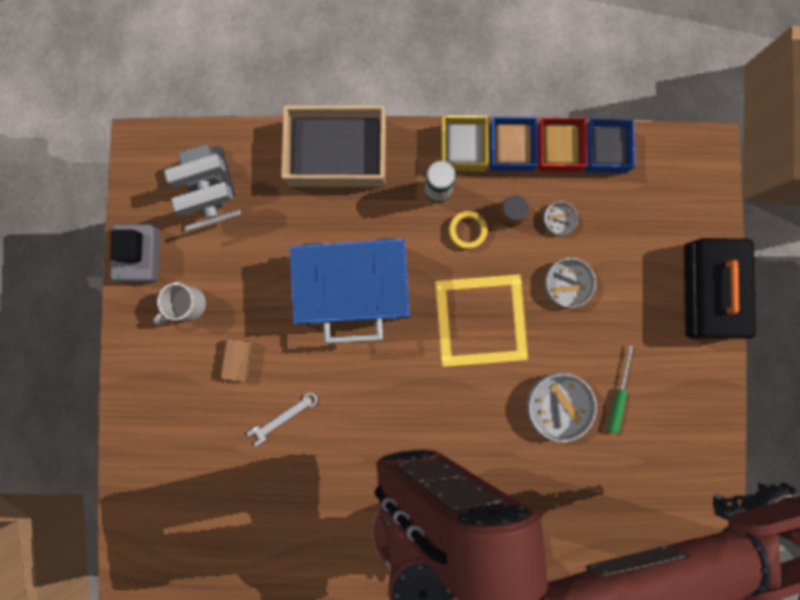

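The three dishes in the enlarged top view are large at (562,407), middle at (571,283) and small at (560,219). The tape square is at (481,320), the lid at (350,281) with its handle at (354,335). Next I measure their sizes.

```bash
python3 - <<'E'
from h import *
im=cv2.imread("pics/a_top.png");D=np.load("pics/a_top_d.npy")
s=512/800
H,W=D.shape
v,u=np.mgrid[:H,:W]; P=bydepth("top",np.c_[u.ravel(),v.ravel()],D).reshape(H,W,3)
print("bench z",np.median(P[200:260,330:345,2]))
hsv=cv2.cvtColor(im,cv2.COLOR_BGR2HSV)
# dishes: rim pixels by low saturation / height
for nm,c in dict(big=(562,407),mid=(571,283),small=(560,219)).items():
    cu,cv_=int(c[0]*s),int(c[1]*s)
    m=np.zeros((H,W),np.uint8); r=30 if nm=='big' else 22
    if nm=='small': r=14
    m[cv_-r:cv_+r,cu-r:cu+r]=1
    # vs wood: saturation
    dm=((hsv[...,1]<90)&(m>0)).astype(np.uint8)
    cs,_=cv2.findContours(dm,cv2.RETR_EXTERNAL,cv2.CHAIN_APPROX_NONE); k=max(cs,key=cv2.contourArea)
    e=cv2.fitEllipse(cv2.convexHull(k)); print(nm,e, "area",cv2.contourArea(k))
    for z in(.034,):
        hull=cv2.convexHull(k).reshape(-1,2); w=onplane("top",hull,z); (x,y),rr=cv2.minEnclosingCircle(w[:,:2].astype(np.float32)); print("  centre z%.3f"%z,onplane("top",[e[0]],z)[0],"encl",x,y,"diam",2*rr)
    hp=P[(dm>0)]; t=hp[hp[:,2]>.025]; print("  depth hi pts",len(t),np.percentile(hp[:,2],[5,50,95]), (t[:,:2].min(0)+t[:,:2].max(0))/2, np.ptp(t[:,:2],axis=0) if len(t) else 0)
# square
ye=((hsv[...,0]>22)&(hsv[...,0]<35)&(hsv[...,1]>150)&(hsv[...,2]>120)).astype(np.uint8)
cs,_=cv2.findContours(ye,cv2.RETR_CCOMP,cv2.CHAIN_APPROX_NONE)
for k in cs:
    if cv2.contourArea(k)>500:
        w=onplane("top",k.reshape(-1,2),0)[:,:2]; r=cv2.minAreaRect((w*1000).astype(np.float32)); print("yellow",cv2.boundingRect(k),r)
bl=((hsv[...,0]>100)&(hsv[...,0]<125)&(hsv[...,1]>120)).astype(np.uint8)
cs,_=cv2.findContours(bl,cv2.RETR_EXTERNAL,cv2.CHAIN_APPROX_NONE); k=max(cs,key=cv2.contourArea)
w=onplane("top",k.reshape(-1,2),.135)[:,:2]; r=cv2.minAreaRect((w*1000).astype(np.float32)); print("lid",cv2.boundingRect(k),r,cv2.boxPoints(r))
m=np.zeros((H,W),bool); m[200:222,200:250]=1; m&=(bl==0)
q=P[m]; t=(q[:,2]>.09)&(q[:,2]<.13); q=q[t]; print("handle pts",len(q)); print(np.round(q[:,:3],3)[::6])
E
python3 - <<'E'
import cv2
im=cv2.imread("pics/a_top.png"); cv2.imwrite("pics/crop1.png",cv2.resize(im[120:290,180:420],None,fx=3.2,fy=3.2,interpolation=cv2.INTER_CUBIC))
E
```

```text
bench z 0.0017858548499429805
big ((359.2121887207031, 260.2713623046875), (44.65633773803711, 45.97219467163086), 121.26863861083984) area 1557.5
  centre z0.034 [ 0.28644388 -0.30633415  0.034     ] encl 0.287497878074646 -0.3064190447330475 diam 0.1596592515707016
  depth hi pts 292 [0.00045596 0.00841919 0.04740329] [ 0.32705916 -0.17758976] [0.22821003 0.406751  ]
mid ((364.70782470703125, 180.66664123535156), (32.267330169677734, 33.912662506103516), 85.1412582397461) area 824.0
  centre z0.034 [ 0.56103747 -0.32528871  0.034     ] encl 0.5627617835998535 -0.32494500279426575 diam 0.11975648999214172
  depth hi pts 123 [-0.00066465  0.00645167  0.03486366] [ 0.52879111 -0.17715441] [0.17525388 0.4058803 ]
small ((358.10504150390625, 139.34341430664062), (22.077638626098633, 22.8625545501709), 90.50469970703125) area 375.0
  centre z0.034 [ 0.70560175 -0.30321643  0.034     ] encl 0.7061468362808228 -0.30316001176834106 diam 0.0812087133526802
  depth hi pts 19 [-0.00192132  0.00496667  0.02468832] [ 0.59256763 -0.15903499] [0.30280692 0.36964147]
lid (186, 153, 76, 54) ((550.64
[... 265 characters left out ...]
0.121]
 [0.467 0.088 0.121]
 [0.464 0.095 0.122]
 [0.459 0.199 0.119]
 [0.456 0.206 0.118]
 [0.458 0.088 0.118]
 [0.454 0.094 0.121]
 [0.45  0.199 0.115]
 [0.446 0.205 0.119]
 [0.448 0.088 0.12 ]
 [0.445 0.091 0.116]
 [0.441 0.111 0.108]
 [0.441 0.091 0.118]
 [0.437 0.163 0.119]
 [0.437 0.143 0.122]
 [0.438 0.124 0.12 ]
 [0.438 0.101 0.114]
 [0.433 0.202 0.117]
 [0.434 0.183 0.116]
 [0.434 0.163 0.118]
 [0.434 0.143 0.116]
 [0.434 0.124 0.119]
 [0.435 0.104 0.122]
 [0.43  0.205 0.118]
 [0.43  0.186 0.119]
 [0.431 0.166 0.122]
 [0.431 0.146 0.12 ]
 [0.431 0.127 0.121]
 [0.431 0.108 0.115]
 [0.427 0.205 0.117]
 [0.427 0.186 0.118]
 [0.427 0.166 0.12 ]
 [0.427 0.147 0.111]
 [0.424 0.199 0.118]]
```

View pics/crop1.png

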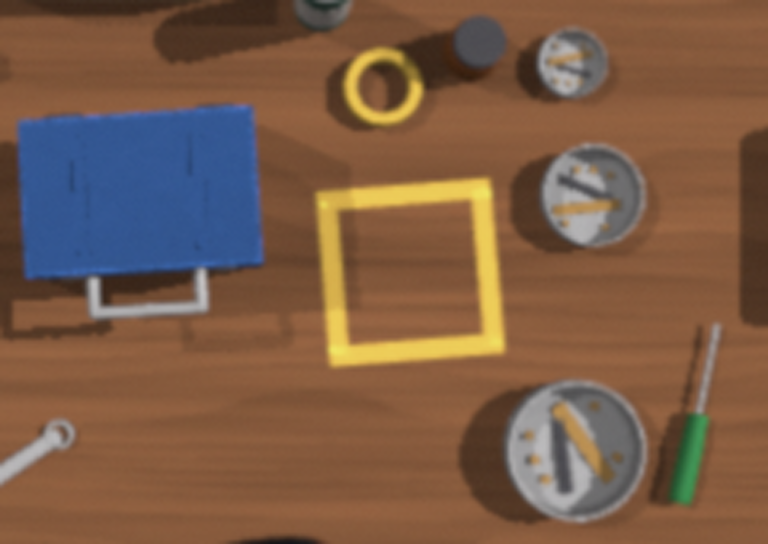

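The middle dish measures about 115 mm raw, and the description says 110. The others measure about 155 and 77 mm, so the middle one is (365,181) in the raw top image. The lid fit is 161.6 x 238 mm, as described. The square still needs fitting, and I'll cross-check everything in the scene view.

```bash
python3 - <<'E'
from h import *
for n,boxes in (("top",[(265,170,345,240),None]),("scene",[(175,200,262,272),(175,265,225,310)])):
    im=cv2.imread(f"pics/a_{n}.png"); hsv=cv2.cvtColor(im,cv2.COLOR_BGR2HSV)
    x0,y0,x1,y1=boxes[0]
    m=np.zeros(im.shape[:2],np.uint8); m[y0:y1,x0:x1]=1
    ye=((hsv[...,0]>20)&(hsv[...,0]<36)&(hsv[...,1]>140)&(hsv[...,2]>90)&(m>0)).astype(np.uint8)
    cs,_=cv2.findContours(ye,cv2.RETR_EXTERNAL,cv2.CHAIN_APPROX_NONE); k=max(cs,key=cv2.contourArea)
    w=onplane(n,cv2.convexHull(k).reshape(-1,2),0)[:,:2]; r=cv2.minAreaRect((w*1000).astype(np.float32)); print(n,"square",cv2.boundingRect(k),r)
    if boxes[1]:
        x0,y0,x1,y1=boxes[1]; m[:]=0; m[y0:y1,x0:x1]=1
        dm=((hsv[...,1]<90)&(m>0)).astype(np.uint8); cs,_=cv2.findContours(dm,cv2.RETR_EXTERNAL,cv2.CHAIN_APPROX_NONE); k=max(cs,key=cv2.contourArea); print(cv2.boundingRect(k))
        h=cv2.convexHull(k).reshape(-1,2); w=onplane(n,h,.034)[:,:2].astype(np.float32); print("mid",cv2.minEnclosingCircle(w),cv2.fitEllipse(w))
    if n=="scene":
        bl=((hsv[...,0]>100)&(hsv[...,0]<125)&(hsv[...,1]>120)); 
        # handle via depth
        D=np.load("pics/a_scene_d.npy"); v,u=np.mgrid[150:185,240:280]; P=bydepth(n,np.c_[u.ravel(),v.ravel()],D); b=bl[v.ravel(),u.ravel()]
        q=P[(~b)&(P[:,2]>.1)&(P[:,2]<.13)]; print("handle",len(q),np.median(q,0),q.min(0),q.max(0))
E
```

```text
top square (279, 176, 59, 58) ((477.25128173828125, -130.77938842773438), (190.5222930908203, 193.9810333251953), 4.987685680389404)
scene square (184, 207, 71, 63) ((476.1570129394531, -131.45230102539062), (194.20657348632812, 193.48562622070312), 5.0857062339782715)
(184, 272, 34, 34)
mid ((0.5641373991966248, -0.33203622698783875), 0.05978352203965187) ((0.5649362206459045, -0.330927312374115), (0.11192486435174942, 0.11926428228616714), 51.659549713134766)
handle 124 [0.43544032 0.1408896  0.11707954] [0.42254777 0.08423831 0.10769174] [0.46673309 0.20570843 0.12548609]
```

```bash
cat >> h.py <<'E'
from scipy.spatial.transform import Rotation as R
def to(p,psi=None):
    """tool-axes shift (mm), rotvec from measured pose to world target p, tool down with tool-x yaw psi deg"""
    s=robot.state(); r=R.from_quat(s["tool_rot"]); d=r.inv().apply(np.array(p)-s["eef_pos"])*1000
    rv=np.zeros(3)
    if psi is not None:
        a=np.radians(psi); M=np.array([[np.cos(a),np.sin(a),0],[np.sin(a),-np.cos(a),0],[0,0,-1]]); rv=(r.inv()*R.from_matrix(M)).as_rotvec()
    print("shift",np.round(d,1),"rot",np.round(rv,4))
E
python3 - <<'E'
from h import *
to([.596,-.403,.11],113.7)
E
```

```text
shift [487.9 -95.3  87. ] rot [-1.4000e-03 -2.1000e-03 -1.7536e+00]
```

>>> jog_arm(
  motion=[
    [488, -95, 40, -0.001, -0.002, -1.754, 70],
    [488, -95, 40, -0.001, -0.002, -1.754, 70],
    [488, -95, 40, -0.001, -0.002, -1.754, 70],
    [488, -95, 40, -0.001, -0.002, -1.754, 70],
    [488, -95, 40, -0.001, -0.002, -1.754, 70],
    [488, -95, 40, -0.001, -0.002, -1.754, 70],
    [488, -95, 40, -0.001, -0.002, -1.754, 70],
    [488, -95, 40, -0.001, -0.002, -1.754, 70],
    [488, -95, 40, -0.001, -0.002, -1.754, 70],
    [488, -95, 40, -0.001, -0.002, -1.754, 70],
  ],
)

```text
t: 0.93
eef_pos: [0.5231, -0.4364, 0.1636]
tool_rot: [0.736, 0.677, -0.001, -0.0]
force: [0.7, -0.5, -0.2]
grip_width: 0.0702
```

```bash
python3 - <<'E'
from h import *
to([.596,-.403,.09],113.7)
E
```

```text
shift [39.4 70.  73.5] rot [-0.0013  0.0005 -0.4973]
```

>>> jog_arm(
  motion=[
    [39, 70, 73, 0, 0, -0.497, 70],
    [39, 70, 73, 0, 0, -0.497, 70],
    [39, 70, 73, 0, 0, -0.497, 70],
    [39, 70, 73, 0, 0, -0.497, 70],
    [39, 70, 73, 0, 0, -0.497, 70],
    [39, 70, 73, 0, 0, -0.497, 70],
    [39, 70, 73, 0, 0, -0.497, 70],
  ],
)

```text
t: 1.52
eef_pos: [0.5949, -0.4063, 0.0922]
tool_rot: [0.551, 0.835, -0.001, 0.001]
force: [0.6, -0.1, 0.4]
grip_width: 0.0702
```

```bash
python3 - <<'E'
from h import *
to([.596,-.403,.008],113.7); grab("b")
E
```

```text
shift [ 2.8  2.4 84.2] rot [-0.0005  0.0024 -0.0099]
```

View pics/b_scene_big.png

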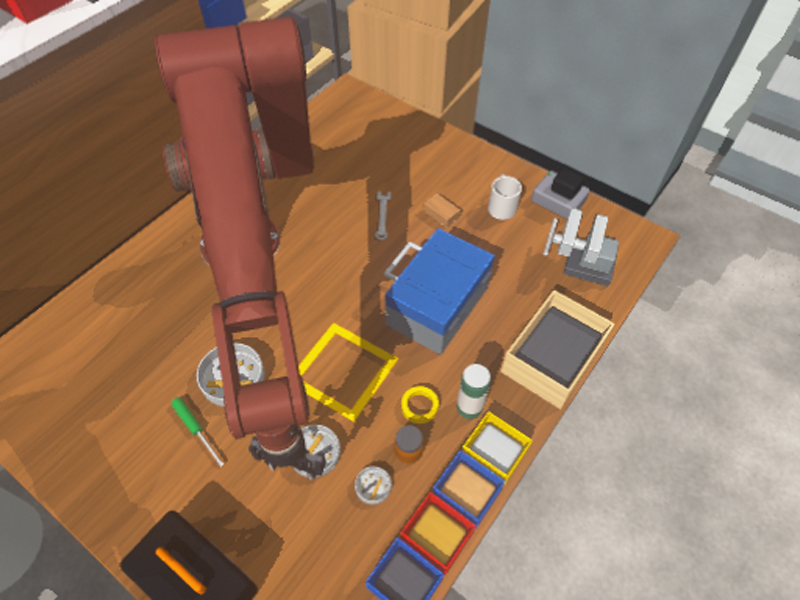

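The gripper hangs behind the middle dish, at (295,455) against the dish at (318,448), clear of the small dish at (374,485). I'll lower it now.

>>> jog_arm(
  motion=[
    [2, 0, 40, 0, 0, 0, 70],
    [2, 0, 60, 0, 0, 0, 70],
    [2, 0, 76, 0, 0, 0, 70],
    [2, 0, 81, 0, 0, 0, 70],
    [2, 0, 81, 0, 0, 0, 70],
    [2, 0, 81, 0, 0, 0, 70],
  ],
)

```text
t: 2.12
eef_pos: [0.5946, -0.4046, 0.0115]
tool_rot: [0.55, 0.835, -0.001, 0.001]
force: [1.2, 0.3, 0.6]
grip_width: 0.07
```

```bash
python3 - <<'E'
from h import *
print(robot.state()["eef_pos"],robot.state()["force"])
to([.498,-.180,.008],113.7); grab("c")
E
python3 - <<'E'
import cv2
im=cv2.imread("pics/c_scene.png"); cv2.imwrite("pics/crop2.png",cv2.resize(im[190:330,120:290],None,fx=4,fy=4,interpolation=cv2.INTER_CUBIC))
E
```

```text
[ 0.59462221 -0.40460437  0.01150468] [1.23769734 0.26741352 0.57266566]
shift [244.5   0.    2.8] rot [-0.0001  0.0027 -0.0074]
```

View pics/crop2.png

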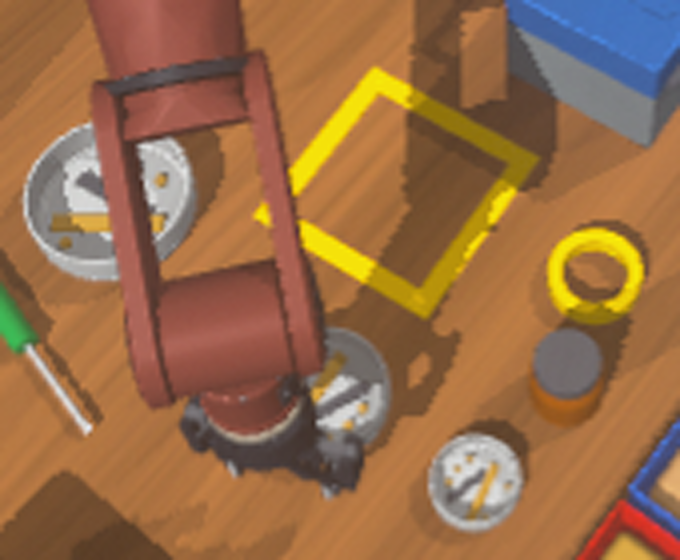

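>>> jog_arm(
  motion=[
    [10, 0, 2, 0, 0, 0, 70],
    [18, 0, 3, 0, 0, 0, 70],
    [24, 0, 3, 0, 0, 0, 70],
    [29, 0, 3, 0, 0, 0, 70],
    [34, 0, 3, 0, 0, 0, 70],
    [40, 0, 3, 0, 0, 0, 70],
    [48, 0, 3, 0, 0, 0, 70],
    [57, 0, 3, 0, 0, 0, 70],
    [66, 0, 3, 0, 0, 0, 70],
    [75, 0, 3, 0, 0, 0, 70],
  ],
)

```text
t: 3.05
eef_pos: [0.5639, -0.3339, 0.0072]
tool_rot: [0.55, 0.835, -0.001, 0.0]
force: [0.1, 0.4, -0.2]
grip_width: 0.0701
```

```bash
python3 - <<'E'
from h import *
to([.498,-.180,.008],113.7); grab("d")
E
python3 - <<'E'
import cv2,numpy as np
a=cv2.imread("pics/d_top.png")[150:240,270:420]; b=cv2.imread("pics/d_scene.png")[190:330,120:290]
cv2.imwrite("pics/crop3.png",np.hstack([cv2.resize(a,(450,270),interpolation=cv2.INTER_CUBIC),cv2.resize(b,(328,270),interpolation=cv2.INTER_CUBIC)]))
E
```

```text
shift [167.4   0.4  -0.9] rot [-0.001   0.0008 -0.0066]
```

View pics/crop3.png

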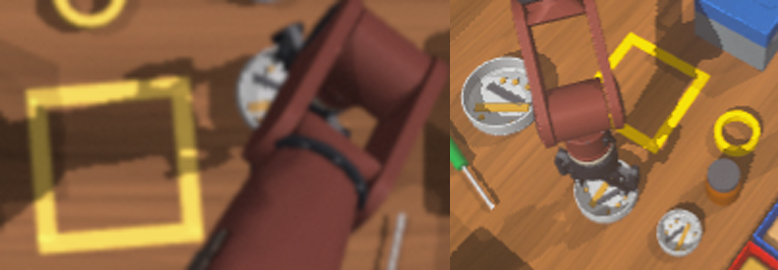

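```bash
python3 - <<'E'
import cv2,numpy as np
a=cv2.imread("pics/a_scene.png")[250:320,160:250]; b=cv2.imread("pics/d_scene.png")[250:320,160:250]
cv2.imwrite("pics/crop4.png",np.hstack([cv2.resize(x,(396,308),interpolation=cv2.INTER_CUBIC) for x in(a,b)]))
E
```

```text
(no output)
```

View pics/crop4.png

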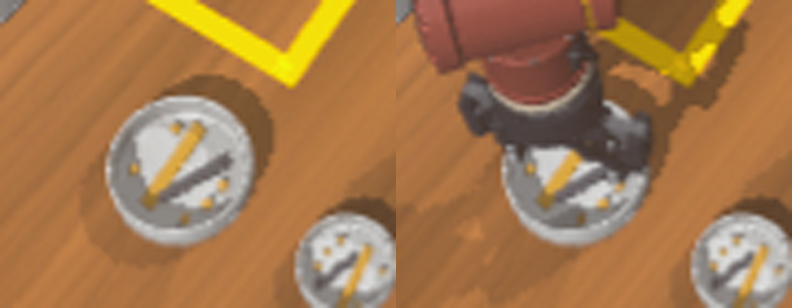

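```bash
python3 - <<'E'
from h import *
D=np.load("pics/d_scene_d.npy")
st=robot.state(); print(st["eef_pos"],st["joint_positions"],st["force"])
p=robot.camera_params("scene");K=p["intrinsics"];T=p["pose"]
def proj(n,X):
    p=robot.camera_params(n);T=p["pose"];c=np.linalg.inv(T)@np.r_[X,1];return cv2.projectPoints(np.array([[c[0],-c[1],-c[2]]]),np.zeros(3),np.zeros(3),p["intrinsics"],p["dist"])[0].ravel()
r=R.from_quat(st["tool_rot"]).as_matrix()
for nm,o in dict(tcp=(0,0,0),fingL=(0,.035,-.01),fingR=(0,-.035,-.01),body=(0,0,-.073),flange=(0,0,-.15)).items():
    X=st["eef_pos"]+r@np.array(o); print(nm,X.round(3),proj("scene",X).round(1),proj("top",X).round(1))
print("dish centre proj",proj("scene",[.562,-.325,.0]))
for u,v in [(180,272),(190,272),(185,280),(193,276),(205,277),(213,279),(215,284),(200,285),(195,290)]:
    print((u,v),bydepth("scene",[(u,v)],D).round(3))
E
```

```text
[ 0.56335473 -0.33286691  0.00684859] [-6.40275852e-01  4.88710513e-01  1.64820155e+00 -1.32692018e-03
  1.00619493e+00 -1.04753409e+00] [-0.31308152 -0.51805151 -0.49567437]
tcp [ 0.563 -0.333  0.007] [200.7 290.8] [365.  180.6]
fingL [ 0.596 -0.319  0.017] [210.3 292.1] [361.7 171.3]
fingR [ 0.531 -0.347  0.017] [190.6 287.4] [369.7 189.6]
body [ 0.563 -0.333  0.08 ] [198.3 282.8] [370.1 178.9]
flange [ 0.564 -0.333  0.157] [195.4 273.6] [376.1 176.9]
dish centre proj [202.19108689 289.54039946]
(180, 272) [[ 0.52  -0.357  0.152]]
(190, 272) [[ 0.584 -0.361  0.251]]
(185, 280) [[ 0.54  -0.361  0.126]]
(193, 276) [[ 0.584 -0.356  0.212]]
(205, 277) [[ 0.599 -0.327  0.17 ]]
(213, 279) [[ 0.618 -0.313  0.155]]
(215, 284) [[ 0.63  -0.319  0.143]]
(200, 285) [[ 0.548 -0.319  0.01 ]]
(195, 290) [[ 0.546 -0.343  0.008]]
```

```bash
python3 - <<'E'
import cv2
b=cv2.imread("pics/d_scene.png")[225:320,150:270]
cv2.imwrite("pics/crop5.png",cv2.resize(b,(756,598),interpolation=cv2.INTER_CUBIC))
E
```

```text
(no output)
```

View pics/crop5.png

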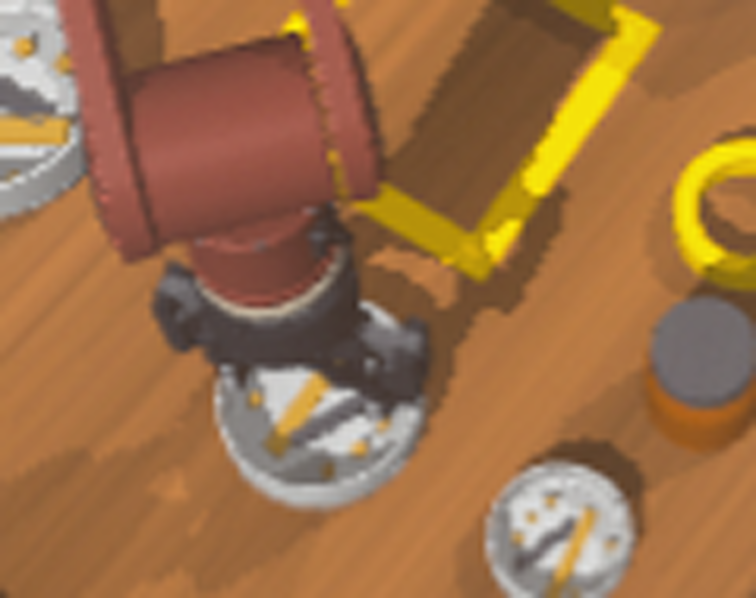

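```bash
python3 - <<'E'
from h import *
tc=dict(a=(.143,-.608,.197),b=(.595,-.406,.092),c=(.5946,-.4046,.0115),d=(.5634,-.333,.007))
for t in "abcd":
  for n in("scene","top"):
    D=np.load(f"pics/{t}_{n}_d.npy");H,W=D.shape;v,u=np.mgrid[:H,:W];P=bydepth(n,np.c_[u.ravel(),v.ravel()],D)
    d0=np.array(tc[t]); m=(np.hypot(*(P[:,:2]-d0[:2]).T)<.075)&(D.ravel()>0)&(P[:,2]>.04)
    if t=='a': m&=(P[:,2]<.45)
    q=P[m]
    print(t,n,len(q),"z pct 0,1,5,20,50",np.percentile(q[:,2],[0,1,5,20,50]).round(3) if len(q) else None,"rel tcp", (np.percentile(q[:,2],1)-d0[2]).round(3) if len(q) else None)
im=cv2.imread("pics/c_scene.png"); cv2.imwrite("pics/crop6.png",cv2.resize(im[260:330,150:240],(792,600),interpolation=cv2.INTER_CUBIC))
D=np.load("pics/c_scene_d.npy")
for uv in[(178,306),(179,308),(203,312),(204,314),(195,305),(207,303)]: print(uv,bydepth("scene",[uv],D).round(3))
E
```

```text
a scene 960 z pct 0,1,5,20,50 [0.248 0.252 0.267 0.3   0.334] rel tcp 0.055
a top 606 z pct 0,1,5,20,50 [0.244 0.254 0.271 0.307 0.344] rel tcp 0.057
b scene 2919 z pct 0,1,5,20,50 [0.041 0.165 0.208 0.303 0.453] rel tcp 0.073
b top 1982 z pct 0,1,5,20,50 [0.041 0.183 0.23  0.399 0.462] rel tcp 0.091
c scene 2540 z pct 0,1,5,20,50 [0.058 0.097 0.13  0.231 0.375] rel tcp 0.086
c top 1612 z pct 0,1,5,20,50 [0.064 0.104 0.149 0.352 0.383] rel tcp 0.092
d scene 2398 z pct 0,1,5,20,50 [0.04  0.073 0.116 0.214 0.367] rel tcp 0.066
d top 1650 z pct 0,1,5,20,50 [0.04  0.097 0.148 0.349 0.378] rel tcp 0.09
(178, 306) [[ 0.565 -0.429  0.086]]
(179, 308) [[ 0.564 -0.428  0.061]]
(203, 312) [[ 0.637 -0.394  0.073]]
(204, 314) [[ 0.624 -0.385  0.005]]
(195, 305) [[ 0.581 -0.381  0.007]]
(207, 303) [[ 0.654 -0.382  0.159]]
```

View pics/crop6.png

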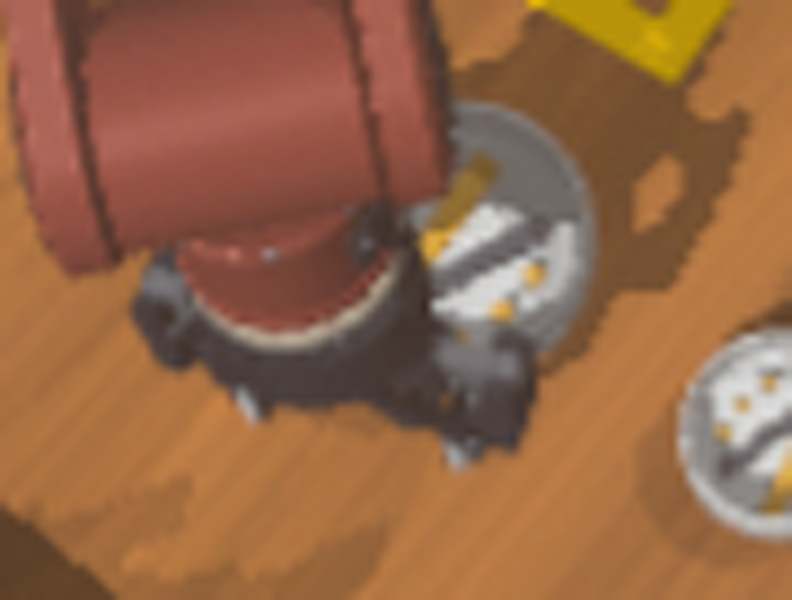

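The dish has not moved and no force was felt: the fingers passed over its 34 mm rim although the TCP is reported at 7 mm. The finger tips seen in the image, scene crop (250,400) and (460,465), read about z=0.06. So I won't trust the reported TCP height until I've checked it against both views.

```bash
python3 - <<'E'
from h import *
for uv in[(202.3,314.6),(178.7,308.5)]:
  for z in (.0,.02,.04,.05,.06,.07,.08): print(uv,z,onplane("scene",[uv],z)[0].round(4))
# image a: both views crops of gripper
a=cv2.imread("pics/a_scene.png")[195:280,0:60]; b=cv2.imread("pics/a_top.png")[300:340,440:512]
cv2.imwrite("pics/crop7.png",np.hstack([cv2.resize(a,(360,510),interpolation=cv2.INTER_CUBIC),cv2.resize(cv2.copyMakeBorder(b,0,11,0,0,cv2.BORDER_CONSTANT),(432,510//1*306//306),interpolation=cv2.INTER_CUBIC)]))
E
```

```text
(202.3, 314.6) 0.0 [ 0.6192 -0.3893  0.    ]
(202.3, 314.6) 0.02 [ 0.625  -0.3927  0.02  ]
(202.3, 314.6) 0.04 [ 0.6308 -0.396   0.04  ]
(202.3, 314.6) 0.05 [ 0.6337 -0.3977  0.05  ]
(202.3, 314.6) 0.06 [ 0.6366 -0.3993  0.06  ]
(202.3, 314.6) 0.07 [ 0.6395 -0.401   0.07  ]
(202.3, 314.6) 0.08 [ 0.6424 -0.4027  0.08  ]
(178.7, 308.5) 0.0 [ 0.5427 -0.4214  0.    ]
(178.7, 308.5) 0.02 [ 0.5496 -0.4242  0.02  ]
(178.7, 308.5) 0.04 [ 0.5566 -0.4271  0.04  ]
(178.7, 308.5) 0.05 [ 0.5601 -0.4285  0.05  ]
(178.7, 308.5) 0.06 [ 0.5636 -0.4299  0.06  ]
(178.7, 308.5) 0.07 [ 0.567  -0.4313  0.07  ]
(178.7, 308.5) 0.08 [ 0.5705 -0.4328  0.08  ]
```

View pics/crop7.png

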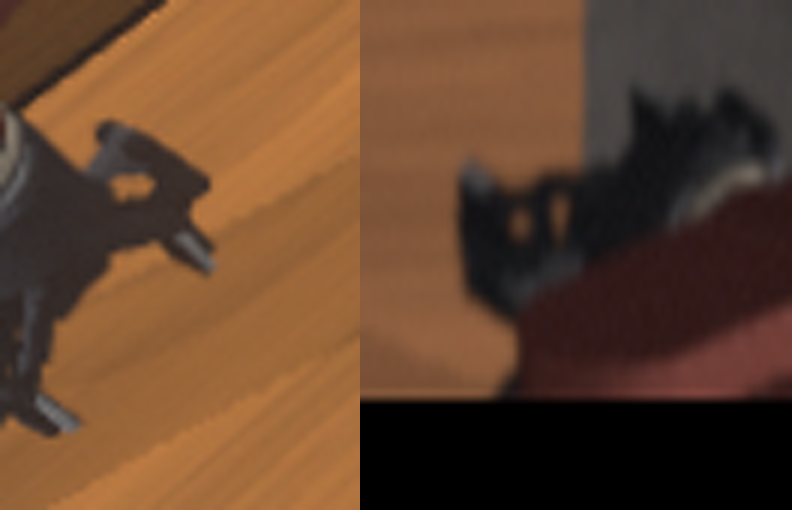

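>>> jog_arm(
  motion=[
    [0, 0, -20, 0, 0, 0, 70],
    [-30, 0, -20, 0, 0, 0, 70],
    [-65, 0, -20, 0, 0, 0, 70],
    [-80, 0, -20, 0, 0, 0, 70],
    [-80, 0, -10, 0, 0, 0, 70],
    [-80, 0, 0, 0, 0, 0, 70],
    [-80, 0, 5, 0, 0, 0, 70],
    [-80, 0, 10, 0, 0, 0, 70],
    [-80, 0, 12, 0, 0, 0, 70],
    [-80, 0, 12, 0, 0, 0, 70],
  ],
)

```text
t: 3.98
eef_pos: [0.595, -0.4066, -0.0062]
tool_rot: [0.549, 0.836, -0.0, -0.001]
force: [0.2, -0.3, -0.5]
grip_width: 0.07
```

The TCP now reads −6 mm with no contact force, so the height reading (or the tool length) is off. I'll feel for the bench in small steps.

>>> jog_arm(
  motion=[
    [0, 0, 4, 0, 0, 0, 70],
    [0, 0, 8, 0, 0, 0, 70],
    [0, 0, 11, 0, 0, 0, 70],
    [0, 0, 14, 0, 0, 0, 70],
    [0, 0, 16, 0, 0, 0, 70],
    [0, 0, 16, 0, 0, 0, 70],
  ],
)

```text
t: 4.48
eef_pos: [0.5956, -0.4081, -0.0213]
tool_rot: [0.55, 0.835, -0.001, -0.0]
force: [-0.8, -0.2, -0.3]
grip_width: 0.07
```

```bash
python3 - <<'E'
from h import *
grab("e")
im=cv2.imread("pics/e_scene.png"); cv2.imwrite("pics/crop8.png",cv2.resize(im[260:330,150:240],(792,600),interpolation=cv2.INTER_CUBIC))
s=robot.state(); print(s["eef_pos"],s["force"])
E
```

```text
[ 0.5959698  -0.4083962  -0.02071764] [ 0.51034453  0.87926891 -0.03512434]
```

View pics/crop8.png

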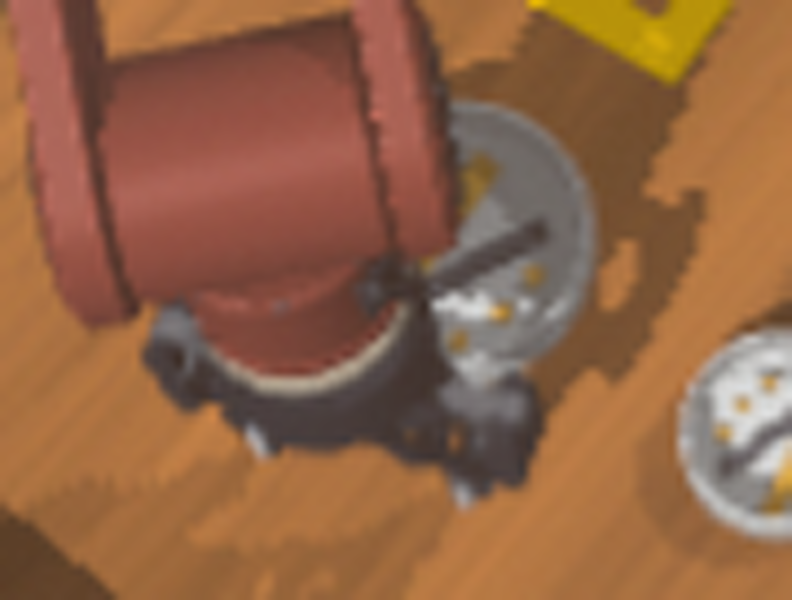

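>>> jog_arm(
  motion=[
    [0, 0, 3, 0, 0, 0, 70],
    [0, 0, 6, 0, 0, 0, 70],
    [0, 0, 9, 0, 0, 0, 70],
    [0, 0, 11, 0, 0, 0, 70],
    [0, 0, 11, 0, 0, 0, 70],
  ],
)

```text
t: 5.0
eef_pos: [0.5954, -0.4079, -0.0326]
tool_rot: [0.55, 0.835, -0.001, -0.001]
force: [-0.4, -0.9, 0.1]
grip_width: 0.0696
```

>>> jog_arm(
  motion=[
    [0, 0, 2, 0, 0, 0, 70],
    [0, 0, 4, 0, 0, 0, 70],
    [0, 0, 6, 0, 0, 0, 70],
    [0, 0, 7, 0, 0, 0, 70],
    [0, 0, 7, 0, 0, 0, 70],
  ],
)

```text
t: 5.42
eef_pos: [0.5958, -0.4082, -0.039]
tool_rot: [0.55, 0.835, -0.001, -0.0]
force: [0.5, -0.3, 0.7]
grip_width: 0.0701
```

```bash
python3 - <<'E'
from h import *
grab("f")
im=cv2.imread("pics/f_scene.png"); cv2.imwrite("pics/crop9.png",cv2.resize(im[260:330,150:240],(792,600),interpolation=cv2.INTER_CUBIC))
s=robot.state(); print(s["eef_pos"],s["force"])
E
```

```text
[ 0.59599533 -0.40837652 -0.03868402] [-0.58483199 -0.29605783 -0.45269969]
```

View pics/crop9.png

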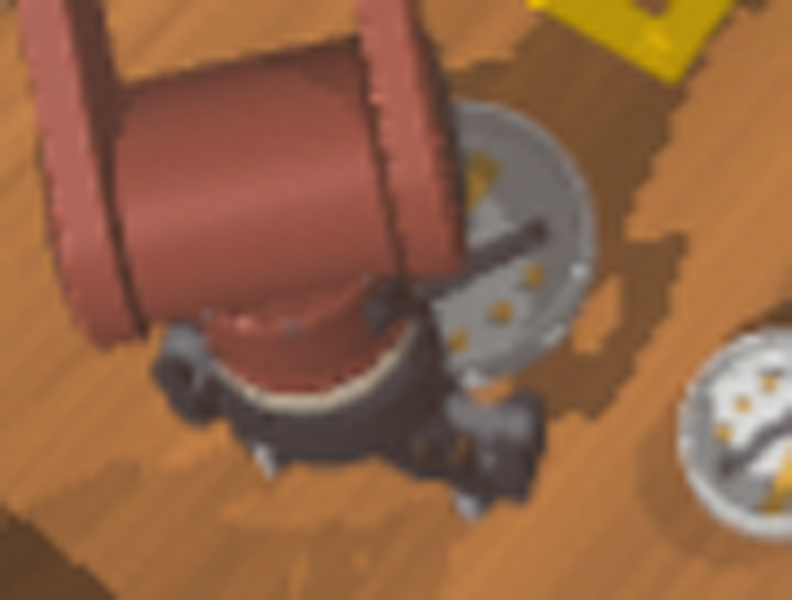

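```bash
python3 - <<'E'
from h import *
for z in (0,.01,.02,.03): print(z,onplane("scene",[(203.4,320.4)],z)[0].round(4),onplane("scene",[(180.8,315.5)],z)[0].round(4))
E
```

```text
0 [ 0.6346 -0.4014  0.    ] [ 0.5643 -0.4342  0.    ]
0.01 [ 0.6374 -0.403   0.01  ] [ 0.5676 -0.4355  0.01  ]
0.02 [ 0.6402 -0.4046  0.02  ] [ 0.5709 -0.4369  0.02  ]
0.03 [ 0.643  -0.4062  0.03  ] [ 0.5742 -0.4382  0.03  ]
```

>>> jog_arm(
  motion=[
    [0, 0, 2, 0, 0, 0, 70],
    [0, 0, 4, 0, 0, 0, 70],
    [0, 0, 4, 0, 0, 0, 70],
  ],
)

```text
t: 5.77
eef_pos: [0.5965, -0.4088, -0.041]
tool_rot: [0.55, 0.835, -0.001, 0.0]
force: [-1.9, 0.9, 5.3]
grip_width: 0.0701
```

>>> jog_arm(
  motion=[
    [0, 0, 1.5, 0, 0, 0, 70],
    [0, 0, 3, 0, 0, 0, 70],
    [0, 0, 3, 0, 0, 0, 70],
  ],
)

```text
t: 6.02
eef_pos: [0.5965, -0.4088, -0.0411]
tool_rot: [0.549, 0.836, -0.001, -0.0]
force: [-7.4, 5.4, 16.4]
grip_width: 0.07
```

The tips touch the bench at a reading of z = −41 mm with the opening at 70. Horizontally the seen fingers agree with the reading. I'll apply this offset: raise the tips to about 8 mm and push.

>>> jog_arm(
  motion=[
    [0, 0, -8, 0, 0, 0, 70],
    [0, 0, -13, 0, 0, 0, 70],
    [10, 0, -13, 0, 0, 0, 70],
    [20, 0, -13, 0, 0, 0, 70],
    [26, 0, -13, 0, 0, 0, 70],
    [32, 0, -13, 0, 0, 0, 70],
    [38, 0, -13, 0, 0, 0, 70],
    [45, 0, -13, 0, 0, 0, 70],
    [52, 0, -13, 0, 0, 0, 70],
    [60, 0, -13, 0, 0, 0, 70],
  ],
)

```text
t: 6.85
eef_pos: [0.572, -0.353, -0.0328]
tool_rot: [0.55, 0.835, -0.001, 0.0]
force: [0.7, -0.9, -1.5]
grip_width: 0.0698
```

```bash
python3 - <<'E'
from h import *
g=grab("g")
to([.498,-.180,-.033],113.7); print(robot.state()["force"])
im=cv2.imread("pics/g_scene.png"); cv2.imwrite("pics/crop10.png",cv2.resize(im[220:330,150:270],(655,600),interpolation=cv2.INTER_CUBIC))
E
```

```text
shift [186.6   0.6   0.2] rot [-0.0016 -0.0008 -0.006 ]
[-0.32860768  0.77564596 -0.3144727 ]
```

View pics/crop10.png

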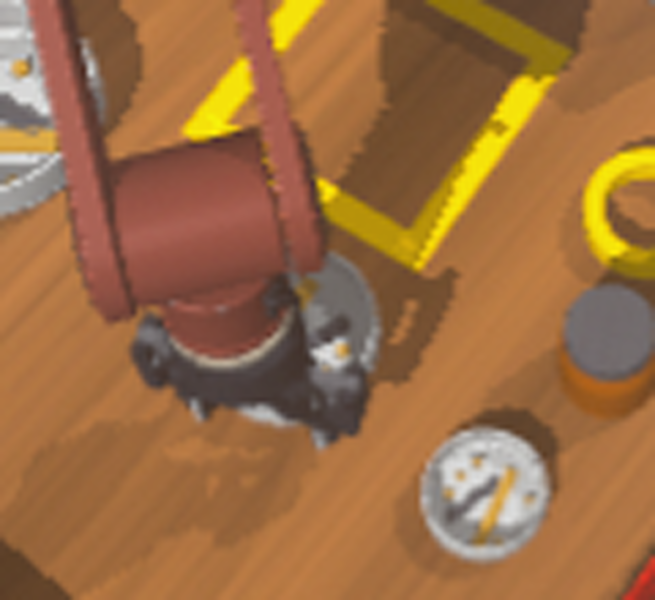

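The fingers are now behind the dish, with its near wall showing between them at (260,410) in the crop, and the dish has moved. I'll go on pushing.

>>> jog_arm(
  motion=[
    [9, 0, 0, 0, 0, 0, 70],
    [19, 0, 0, 0, 0, 0, 70],
    [30, 0, 0, 0, 0, 0, 70],
    [42, 0, 0, 0, 0, 0, 70],
    [54, 0, 0, 0, 0, 0, 70],
    [66, 0, 0, 0, 0, 0, 70],
    [78, 0, 0, 0, 0, 0, 70],
    [89, 0, 0, 0, 0, 0, 70],
    [98, 0, 0, 0, 0, 0, 70],
    [105, 0, 0, 0, 0, 0, 70],
  ],
)

```text
t: 7.78
eef_pos: [0.5308, -0.2562, -0.0323]
tool_rot: [0.549, 0.836, -0.001, 0.001]
force: [1.6, -3.9, 2.1]
grip_width: 0.07
```

>>> jog_arm(
  motion=[
    [8, 0, 0, 0, 0, 0, 70],
    [16, 0, 0, 0, 0, 0, 70],
    [24, 0, 0, 0, 0, 0, 70],
    [32, 0, 0, 0, 0, 0, 70],
    [39, 0, 0, 0, 0, 0, 70],
    [45, 0, 0, 0, 0, 0, 70],
    [50, 0, 0, 0, 0, 0, 70],
    [54, 0, 0, 0, 0, 0, 70],
    [56, 0, 0, 0, 0, 0, 70],
    [56, 0, 0, 0, 0, 0, 70],
  ],
)

```text
t: 8.62
eef_pos: [0.5085, -0.205, -0.0328]
tool_rot: [0.55, 0.835, -0.001, 0.0]
force: [2.1, -3.3, 4.1]
grip_width: 0.07
```

```bash
python3 - <<'E'
from h import *
g=grab("i")
to([.498,-.180,-.033],113.7); print(robot.state()["force"])
im=cv2.imread("pics/i_scene.png"); im2=cv2.imread("pics/i_top.png"); cv2.imwrite("pics/crop11.png",np.hstack([cv2.resize(im[180:300,160:280],(400,400),interpolation=cv2.INTER_CUBIC),cv2.resize(im2[150:270,260:380],(400,400),interpolation=cv2.INTER_CUBIC)]))
E
```

```text
shift [27.1  0.3 -0. ] rot [-0.0007  0.0003 -0.0071]
[ 1.90458057 -2.38075737  3.92944113]
```

View pics/crop11.png

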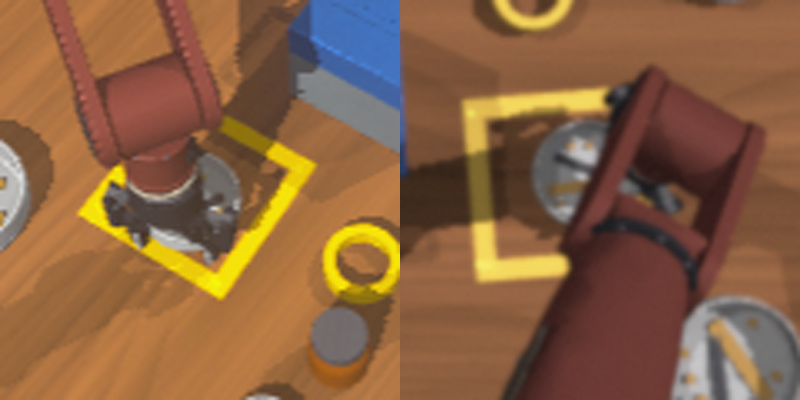

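```bash
python3 - <<'E'
from h import *
im=cv2.imread("pics/i_top.png"); hsv=cv2.cvtColor(im,cv2.COLOR_BGR2HSV)
m=(hsv[...,1]<90)&(hsv[...,2]>60); m[:180]=0;m[222:]=0;m[:,:294]=0;m[:,330:]=0
# rim left arc: for each row leftmost
pts=[]
for v in range(186,217):
    u=np.where(m[v])[0]
    if len(u): pts.append((u[0]-.5,v))
pts=np.array(pts); w=onplane("top",pts,.034)[:,:2]
from scipy.optimize import least_squares
r=least_squares(lambda c:np.hypot(*(w-c).T)-.056,[.48,-.14],loss="soft_l1",f_scale=.002); print(pts[:,0],r.x,np.abs(r.fun).max())
E
```

```text
[309.5 307.5 306.5 304.5 303.5 302.5 301.5 301.5 300.5 300.5 299.5 299.5
 299.5 298.5 298.5 298.5 298.5 298.5 298.5 299.5 299.5 299.5 299.5 300.5
 300.5 301.5 302.5 303.5 303.5 305.5 306.5] [ 0.48623829 -0.15176711] 0.001957596547675508
```

The dish centre fits at (0.486, −0.152), so 22 mm remain along the push line with no sideways error.

>>> jog_arm(
  motion=[
    [5, 0, 0, 0, 0, 0, 70],
    [10, 0, 0, 0, 0, 0, 70],
    [14, 0, 0, 0, 0, 0, 70],
    [18, 0, 0, 0, 0, 0, 70],
    [21, 0, 0, 0, 0, 0, 70],
    [23, 0, 0, 0, 0, 0, 70],
    [23, 0, 0, 0, 0, 0, 70],
    [10, 0, 0, 0, 0, 0, 70],
    [-15, 0, 0, 0, 0, 0, 70],
    [-50, 0, -20, 0, 0, 0, 70],
  ],
)

```text
t: 9.55
eef_pos: [0.5213, -0.2458, -0.0191]
tool_rot: [0.549, 0.836, -0.0, -0.009]
force: [-0.3, 0.7, -0.1]
grip_width: 0.0698
```

>>> jog_arm(
  motion=[
    [-10, 0, -41, 0, 0, 0, 70],
    [-20, 0, -80, 0, 0, 0, 70],
    [-20, 0, -120, 0, 0, 0, 70],
    [-20, 0, -160, 0, 0, 0, 70],
    [-20, 0, -180, 0, 0, 0, 70],
  ],
)

```text
t: 9.97
eef_pos: [0.5375, -0.2704, 0.1715]
tool_rot: [0.55, 0.835, -0.0, 0.002]
force: [1.0, 0.2, -0.4]
grip_width: 0.0702
```

```bash
python3 - <<'E'
from h import *
g=grab("j")
print(robot.state()["eef_pos"])
im=cv2.imread("pics/j_scene.png"); im2=cv2.imread("pics/j_top.png"); cv2.imwrite("pics/crop12.png",np.hstack([cv2.resize(im[160:280,160:280],(400,400),interpolation=cv2.INTER_CUBIC),cv2.resize(im2[150:270,260:380],(400,400),interpolation=cv2.INTER_CUBIC)]))
E
```

```text
[ 0.53857428 -0.27100536  0.17196635]
```

View pics/crop12.png

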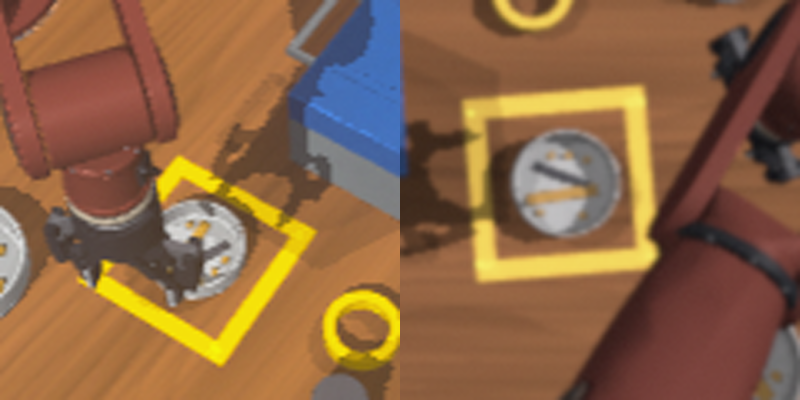

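The dish sits inside the tape on all sides in both views; its centre in the top crop is (566,183). Next is the handle: hinge ≈ (0.630, 0.163, 0.09), bar ≈ (0.431, 0.147, 0.112).

```bash
python3 - <<'E'
from h import *
im=cv2.imread("pics/j_top.png"); hsv=cv2.cvtColor(im,cv2.COLOR_BGR2HSV)
m=np.zeros(im.shape[:2],np.uint8); m[184:228,290:328]=1
dm=((hsv[...,1]<90)&(m>0)).astype(np.uint8); cs,_=cv2.findContours(dm,cv2.RETR_EXTERNAL,cv2.CHAIN_APPROX_NONE); k=max(cs,key=cv2.contourArea)
h=cv2.convexHull(k).reshape(-1,2); w=onplane("top",h,.034)[:,:2].astype(np.float32); print("dish",cv2.minEnclosingCircle(w))
to([.431,.147,.175],94.56)
E
```

```text
dish ((0.47736698389053345, -0.13300682604312897), 0.058902960270643234)
shift [426.4  66.6  -5.4] rot [0.0043 0.0054 0.3271]
```

The dish centre is (0.477, −0.133) against the square's (0.477, −0.131), so that part is done. On to the handle.

>>> jog_arm(
  motion=[
    [427, 67, -5, 0.004, 0.005, 0.327, 38],
    [427, 67, -5, 0.004, 0.005, 0.327, 38],
    [427, 67, -5, 0.004, 0.005, 0.327, 38],
    [427, 67, -5, 0.004, 0.005, 0.327, 38],
    [427, 67, -5, 0.004, 0.005, 0.327, 38],
    [427, 67, -5, 0.004, 0.005, 0.327, 38],
    [427, 67, -5, 0.004, 0.005, 0.327, 38],
    [427, 67, -5, 0.004, 0.005, 0.327, 38],
    [427, 67, -5, 0.004, 0.005, 0.327, 38],
    [427, 67, -5, 0.004, 0.005, 0.327, 38],
  ],
)

```text
t: 10.9
eef_pos: [0.4292, 0.1356, 0.1687]
tool_rot: [0.678, 0.735, -0.003, -0.005]
force: [0.3, -0.2, -0.5]
grip_width: 0.0381
```

```bash
python3 - <<'E'
from h import *
to([.431,.147,.130],94.56)
E
```

```text
shift [11.1  3.2 38.7] rot [-0.0122 -0.0032 -0.0001]
```

>>> jog_arm(
  motion=[
    [8, 2, 38, 0, 0, 0, 38],
    [8, 2, 38, 0, 0, 0, 38],
    [8, 2, 38, 0, 0, 0, 38],
    [8, 2, 38, 0, 0, 0, 38],
    [8, 2, 38, 0, 0, 0, 38],
  ],
)

```text
t: 11.32
eef_pos: [0.4344, 0.1414, 0.134]
tool_rot: [0.679, 0.734, -0.001, -0.003]
force: [1.1, 0.6, -0.2]
grip_width: 0.038
```

```bash
python3 - <<'E'
from h import *
to([.431,.147,.063],94.56); grab("k")
im=cv2.imread("pics/k_scene.png"); im2=cv2.imread("pics/k_top.png"); cv2.imwrite("pics/crop13.png",np.hstack([cv2.resize(im[110:210,210:310],(400,400),interpolation=cv2.INTER_CUBIC),cv2.resize(im2[140:240,180:280],(400,400),interpolation=cv2.INTER_CUBIC)]))
E
```

```text
shift [ 5.7 -2.6 71. ] rot [-0.0053 -0.0028 -0.0014]
```

View pics/crop13.png

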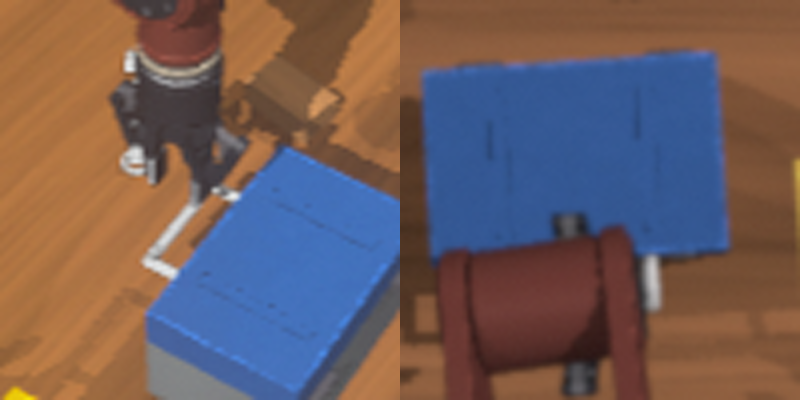

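>>> jog_arm(
  motion=[
    [6, -2.5, 10, -0.004, -0.003, 0, 38],
    [6, -2.5, 20, -0.004, -0.003, 0, 38],
    [6, -2.5, 24, -0.004, -0.003, 0, 38],
    [6, -2.5, 24, -0.004, -0.003, 0, 38],
    [6, -2.5, 24, -0.004, -0.003, 0, 38],
  ],
)

```text
t: 11.83
eef_pos: [0.43, 0.148, 0.1087]
tool_rot: [0.678, 0.735, -0.001, -0.001]
force: [0.8, -0.1, 0.0]
grip_width: 0.0379
```

```bash
python3 - <<'E'
from h import *
to([.431,.147,.063],94.56); grab("l")
im=cv2.imread("pics/l_scene.png"); cv2.imwrite("pics/crop14.png",cv2.resize(im[130:200,220:300],(686,600),interpolation=cv2.INTER_CUBIC))
D=np.load("pics/l_scene_d.npy");v,u=np.mgrid[130:200,220:300];P=bydepth("scene",np.c_[u.ravel(),v.ravel()],D).reshape(70,80,3)
hsv=cv2.cvtColor(im[130:200,220:300],cv2.COLOR_BGR2HSV)
m=(hsv[...,2]<90)&(P[...,2]<.25)&(P[...,2]>.1); q=P[m]; print(len(q),q.min(0),q.max(0))
E
```

```text
shift [-1.   1.  45.7] rot [-0.0029  0.0003  0.0004]
246 [0.36925103 0.12589019 0.11428388] [0.49602808 0.26576689 0.24999065]
```

View pics/crop14.png

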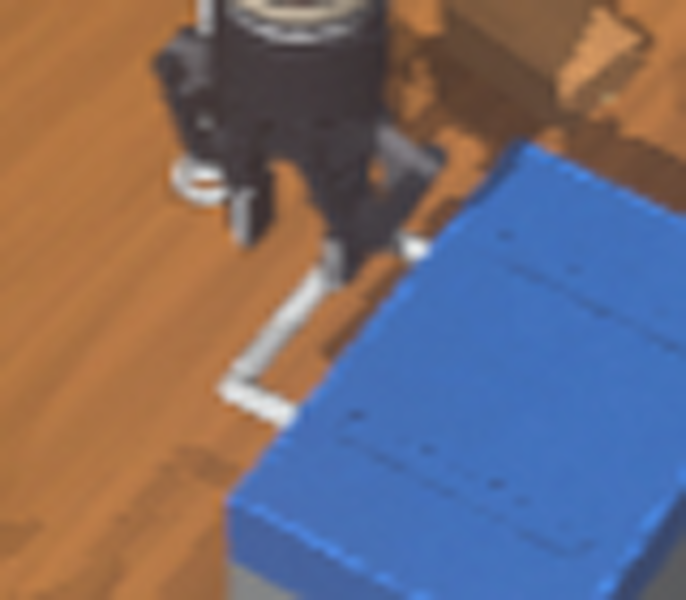

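```bash
python3 - <<'E'
from h import *
for z in (.11,.12,.13,.14,.15): print(z,onplane("scene",[(260.2,163.2)],z)[0].round(4),onplane("scene",[(248.5,158.5)],z)[0].round(4))
E
```

```text
0.11 [0.4425 0.1686 0.11  ] [0.3921 0.1598 0.11  ]
0.12 [0.4472 0.1622 0.12  ] [0.3972 0.1535 0.12  ]
0.13 [0.4518 0.1557 0.13  ] [0.4022 0.1471 0.13  ]
0.14 [0.4564 0.1493 0.14  ] [0.4073 0.1407 0.14  ]
0.15 [0.461  0.1428 0.15  ] [0.4123 0.1344 0.15  ]
```

Tips measure z ≈ 0.145 with their midpoint at x ≈ 0.434, so they straddle the bar (x 0.431). That matches the offset from the bench touch. Descending 49 mm.

>>> jog_arm(
  motion=[
    [-1, 0, 8, 0, 0, 0, 38],
    [-1, 0, 16, 0, 0, 0, 38],
    [-1, 0, 24, 0, 0, 0, 38],
    [-1, 0, 24, 0, 0, 0, 38],
  ],
)

```text
t: 12.27
eef_pos: [0.4288, 0.1468, 0.0832]
tool_rot: [0.678, 0.735, -0.002, -0.002]
force: [-0.5, -0.2, 0.2]
grip_width: 0.038
```

>>> jog_arm(
  motion=[
    [0, 0, 6, 0, 0, 0, 38],
    [0, 0, 12, 0, 0, 0, 38],
    [0, 0, 18, 0, 0, 0, 38],
    [0, 0, 24, 0, 0, 0, 38],
    [0, 0, 25, 0, 0, 0, 38],
    [0, 0, 25, 0, 0, 0, 38],
  ],
)

```text
t: 12.77
eef_pos: [0.4301, 0.147, 0.0598]
tool_rot: [0.678, 0.735, -0.001, -0.001]
force: [-0.5, -0.2, 0.4]
grip_width: 0.0379
```

```bash
python3 - <<'E'
from h import *
to([.431,.147,.060],94.56); grab("m")
im=cv2.imread("pics/m_scene.png"); cv2.imwrite("pics/crop15.png",cv2.resize(im[130:200,220:300],(686,600),interpolation=cv2.INTER_CUBIC))
E
```

```text
shift [-0.1  0.9 -0.2] rot [-0.0028  0.0003  0.0004]
```

View pics/crop15.png

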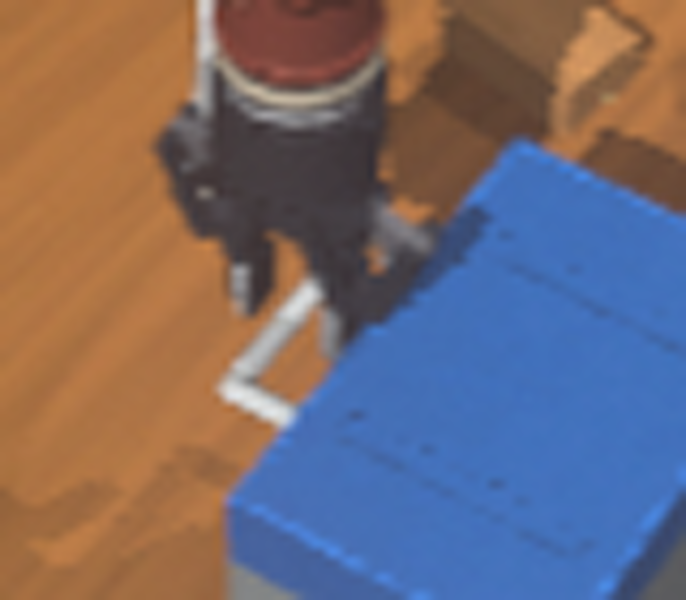

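The bar runs between the two fingers, from (320,285) to (230,385), with the right finger in the gap before the lid. Closing.

>>> jog_arm(
  motion=[
    [0, 1, 0, 0, 0, 0, 4],
    [0, 1, 0, 0, 0, 0, 4],
    [0, 1, 0, 0, 0, 0, 4],
    [0, 1, 0, 0, 0, 0, 4],
    [0, 1, 0, 0, 0, 0, 4],
    [0, 1, 0, 0, 0, 0, 4],
    [0, 1, 0, 0, 0, 0, 4],
    [0, 1, 0, 0, 0, 0, 4],
  ],
  force=50,
)

```text
t: 13.53
eef_pos: [0.4326, 0.1473, 0.0611]
tool_rot: [0.678, 0.735, 0.0, 0.0]
force: [1.0, -0.3, 2.5]
grip_width: 0.0101
```

```bash
python3 - <<'E'
from h import *
s=robot.state(); print(s["eef_pos"],s["force"],s["moment"],s["grip_width"],s["tool_rot"])
c,sn=np.cos(np.radians(4.56)),np.sin(np.radians(4.56)); ex=np.array([c,sn,0])
r=R.from_quat(s["tool_rot"])
for th in np.r_[np.arange(0,1.2,.1),1.22]:
    h=lambda t:-ex*(.2*np.cos(t)+ .0*t)+0
    # lid rotation: local(-.2,.022) -> x=-.2cos+.022 sin ; z=.2 sin+.022 cos
    d=ex*((-.2*np.cos(th)+.022*np.sin(th))+.2)+np.array([0,0,.2*np.sin(th)+.022*np.cos(th)-.022])
    print(round(th,2),(r.inv().apply(d)*1000).round(1))
E
```

```text
[0.4326057  0.14734626 0.06114397] [ 1.01354566 -0.25923555  2.53024241] [ 0.02677126 -0.15170466 -0.08953289] 0.010100168280480722 [6.78317531e-01 7.34768861e-01 1.65543185e-04 1.45519289e-04]
0.0 [0. 0. 0.]
0.1 [ -0.    3.2 -19.9]
0.2 [ -0.    8.4 -39.3]
0.3 [ -0.   15.5 -58.1]
0.4 [ -0.   24.4 -76.1]
0.5 [ -0.   35.1 -93.2]
0.6 [  -0.    47.4 -109.1]
0.7 [  -0.    61.3 -123.6]
0.8 [  -0.    76.5 -136.8]
0.9 [  -0.    93.  -148.3]
1.0 [  -0.   110.5 -158.1]
1.1 [  -0.   129.  -166.2]
1.22 [  -0.   152.  -173.3]
```

>>> jog_arm(
  motion=[
    [0, 0.7, -5, 0, 0, 0, 4],
    [0, 1.5, -10, 0, 0, 0, 4],
    [0, 3.2, -20, 0, 0, 0, 4],
    [0, 5.5, -30, 0, 0, 0, 4],
    [0, 8.4, -39.3, 0, 0, 0, 4],
    [0, 8.4, -39.3, 0, 0, 0, 4],
    [0, 8.4, -39.3, 0, 0, 0, 4],
  ],
)

```text
t: 14.12
eef_pos: [0.4401, 0.1479, 0.0992]
tool_rot: [0.678, 0.735, -0.0, -0.0]
force: [5.1, 1.3, -5.5]
grip_width: 0.0101
```

```bash
cat >> h.py <<'E'
def lidang(tag):
    """lid angle from depth: fit of the blue lid's top plane (normal tilts with lid)"""
    out=[]
    for n in("scene","top"):
        im=cv2.imread(f"pics/{tag}_{n}.png");D=np.load(f"pics/{tag}_{n}_d.npy");hsv=cv2.cvtColor(im,cv2.COLOR_BGR2HSV)
        m=((hsv[...,0]>100)&(hsv[...,0]<125)&(hsv[...,1]>120)&(D>0)).astype(np.uint8)
        _,lab,st,_=cv2.connectedComponentsWithStats(m)
        H,W=D.shape;v,u=np.mgrid[:H,:W];P=bydepth(n,np.c_[u.ravel(),v.ravel()],D).reshape(H,W,3)
        sel=(m>0)&(P[...,2]>.08)&(np.hypot(P[...,0]-.58,P[...,1]-.16)<.25)
        q=P[sel]; a=np.radians(4.56); ex=np.array([np.cos(a),np.sin(a)]); 
        X=(q[:,:2]-[.6304,.1632])@ex; Y=(q[:,:2]-[.6304,.1632])@np.array([-ex[1],ex[0]]); out.append((n,X,Y,q[:,2]-.09))
    return out
E
python3 - <<'E'
from h import *
s=robot.state(); print(s["eef_pos"],s["force"],s["grip_width"])
grab("n")
for n,X,Y,Z in lidang("n"):
    # robust line fit in XZ
    l=cv2.fitLine(np.c_[X,Z].astype(np.float32),cv2.DIST_HUBER,0,.001,.001).ravel(); print(n,len(X),"slope ang",np.arctan2(-l[1]*np.sign(l[0]),abs(l[0])),"Z,X rng",np.percentile(X,[2,98]),np.percentile(Z,[2,98]))
im=cv2.imread("pics/n_scene.png"); cv2.imwrite("pics/crop16.png",cv2.resize(im[100:240,210:350],(600,600),interpolation=cv2.INTER_CUBIC))
E
```

```text
[0.44008342 0.14789624 0.09915018] [ 5.14015673  1.34815412 -5.54683396] 0.01005502840433615
scene 2604 slope ang 0.17656064 Z,X rng [-0.14340418  0.00554891] [0.02408833 0.07503315]
top 3374 slope ang 0.18818909 Z,X rng [-0.14497622  0.00400618] [0.04474775 0.0762522 ]
```

View pics/crop16.png

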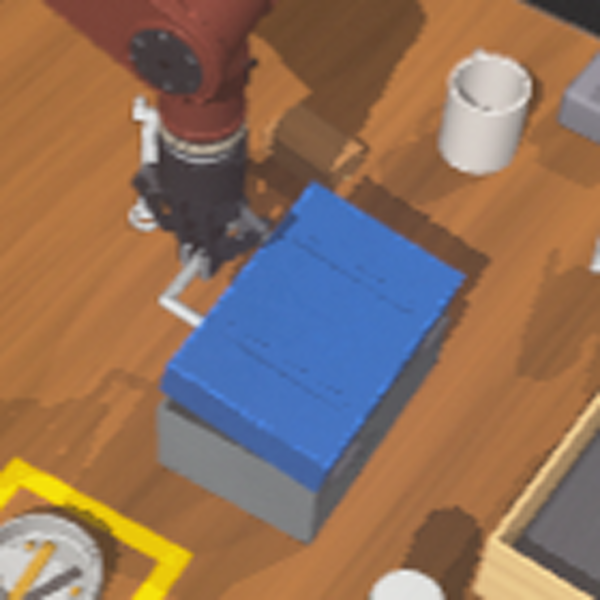

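The lid is opening: depth fits give 0.18–0.19 rad for a commanded 0.2, with the bar held at forces of about 5 N. I'll continue along the arc.

>>> jog_arm(
  motion=[
    [0, 4, -9.5, 0, 0, 0, 4],
    [0, 8, -18.8, 0, 0, 0, 4],
    [0, 12.3, -28, 0, 0, 0, 4],
    [0, 17, -36.8, 0, 0, 0, 4],
    [0, 22, -45.5, 0, 0, 0, 4],
    [0, 27.7, -53.9, 0, 0, 0, 4],
    [0, 33.6, -62, 0, 0, 0, 4],
    [0, 40, -69.8, 0, 0, 0, 4],
    [0, 40, -69.8, 0, 0, 0, 4],
  ],
)

```text
t: 14.97
eef_pos: [0.4785, 0.1507, 0.1721]
tool_rot: [0.678, 0.735, -0.003, -0.002]
force: [-10.4, -1.0, 5.0]
grip_width: 0.0099
```

```bash
python3 - <<'E'
from h import *
s=robot.state(); print(s["eef_pos"],s["force"],s["moment"],s["grip_width"],s["tool_rot"])
E
```

```text
[0.47849627 0.15071163 0.1720955 ] [-10.44062605  -1.00261839   5.03488757] [-0.31674431  1.86384925 -0.02418702] 0.009891356310573815 [ 0.67817695  0.73488879 -0.00313435 -0.00216243]
```

>>> jog_arm(
  motion=[
    [0, 5.8, -7.4, 0, 0, 0, 4],
    [0, 12.9, -14.5, 0, 0, 0, 4],
    [0, 20.4, -21.3, 0, 0, 0, 4],
    [0, 28.1, -27.7, 0, 0, 0, 4],
    [0, 36.2, -33.6, 0, 0, 0, 4],
    [0, 44.6, -39.2, 0, 0, 0, 4],
    [0, 53.2, -44.3, 0, 0, 0, 4],
    [0, 62.1, -49, 0, 0, 0, 4],
    [0, 62.1, -49, 0, 0, 0, 4],
    [0, 62.1, -49, 0, 0, 0, 4],
  ],
)

```text
t: 15.8
eef_pos: [0.5427, 0.1556, 0.2237]
tool_rot: [0.678, 0.735, -0.001, 0.0]
force: [-8.3, -3.7, 11.6]
grip_width: 0.01
```

```bash
python3 - <<'E'
from h import *
s=robot.state(); print(s["eef_pos"],s["force"],s["moment"],s["grip_width"],s["tool_rot"])
g=grab("o")
for n,X,Y,Z in lidang("o"):
    print(n,len(X),np.percentile(X,[2,50,98]),np.percentile(Z,[2,50,98]))
    np.save(f"pics/o_{n}_xyz.npy",np.c_[X,Y,Z])
a=cv2.imread("pics/o_scene.png")[70:230,200:360];b=cv2.imread("pics/o_top.png")[120:260,170:310]
cv2.imwrite("pics/crop17.png",np.hstack([cv2.resize(x,(400,400),interpolation=cv2.INTER_CUBIC) for x in(a,b)]))
E
```

```text
[0.54265881 0.15556438 0.22371185] [-8.25868319 -3.72145348 11.60300285] [-0.4026915   1.68559885 -0.11938251] 0.010006800576320302 [ 6.78274500e-01  7.34808184e-01 -7.36245203e-04  3.05478075e-04]
scene 2453 [-0.07582585 -0.01583613  0.03479045] [0.02882395 0.10473245 0.15909239]
top 988 [-0.08290995 -0.01879114  0.03299057] [0.03534278 0.11555209 0.16140096]
```

View pics/crop17.png

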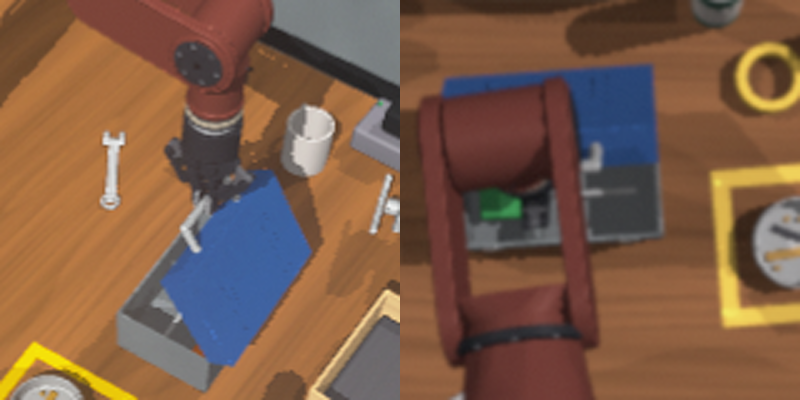

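```bash
cat >> h.py <<'E'
def fitlid(tag):
    for n,X,Y,Z in lidang(tag):
        P=np.c_[X,Y,Z]; rng=np.random.default_rng(0); rem=P
        for rep in range(2):
            if len(rem)<60: break
            best=None
            for _ in range(500):
                a,b,c=rem[rng.choice(len(rem),3,replace=False)]; nn=np.cross(b-a,c-a); L=np.linalg.norm(nn)
                if L<1e-5: continue
                nn/=L; inl=np.abs((rem-a)@nn)<.004
                if best is None or inl.sum()>best.sum(): best=inl
            q=rem[best]; c0=q.mean(0); nn=np.linalg.svd(q-c0,full_matrices=False)[2][2]; nn*=np.sign(nn[2])
            # top face: normal (sin,cos) dist .045 ; front face: normal (-cos,sin) dist .16
            print(tag,n,"plane",len(q),"n",nn.round(3),"as top:",round(np.arctan2(nn[0],nn[2]),3),"as front:",round(np.arctan2(nn[2],-nn[0]),3),"dist from hinge",round(c0@nn,4))
            rem=rem[~best]
E
python3 - <<'E'
from h import *
fitlid("a"); fitlid("n"); fitlid("o")
for n in("scene",):
    im=cv2.imread("pics/o_scene.png");D=np.load("pics/o_scene_d.npy");hsv=cv2.cvtColor(im,cv2.COLOR_BGR2HSV)
    m=(hsv[...,1]<60)&(hsv[...,2]>110); v,u=np.where(m); k=(u>266)&(u<300)&(v>140)&(v<176); P=bydepth(n,np.c_[u[k],v[k]],D)
    a=np.radians(4.56);ex=np.array([np.cos(a),np.sin(a)]);X=(P[:,:2]-[.6304,.1632])@ex;Y=(P[:,:2]-[.6304,.1632])@[-ex[1],ex[0]];Z=P[:,2]-.09
    k=(Z>.12); print(np.c_[u[(u>266)&(u<300)&(v>140)&(v<176)],v[(u>266)&(u<300)&(v>140)&(v<176)],X.round(3),Y.round(3),Z.round(3)][k])
E
```

```text
a scene plane 1956 n [-0.006  0.001  1.   ] as top: -0.006 as front: 1.565 dist from hinge 0.0465
a scene plane 211 n [-0.005 -1.     0.007] as top: -0.568 as front: 1.003 dist from hinge 0.1234
a top plane 2982 n [-0.001 -0.002  1.   ] as top: -0.001 as front: 1.57 dist from hinge 0.0464
a top plane 307 n [-0.001 -0.002  1.   ] as top: -0.001 as front: 1.57 dist from hinge 0.0519
n scene plane 2039 n [ 0.184 -0.002  0.983] as top: 0.185 as front: 1.756 dist from hinge 0.0462
n scene plane 236 n [ 0.181 -0.012  0.983] as top: 0.182 as front: 1.753 dist from hinge 0.0411
n top plane 2794 n [0.187 0.002 0.982] as top: 0.188 as front: 1.759 dist from hinge 0.0466
n top plane 309 n [0.184 0.002 0.983] as top: 0.185 as front: 1.756 dist from hinge 0.0521
o scene plane 1850 n [ 0.841 -0.01   0.541] as top: 0.999 as front: 2.57 dist from hinge 0.0458
o scene plane 272 n [-0.553  0.008  0.833] as top: -0.586 as front: 0.985 dist from hinge 0.1602
o top plane 727 n [ 0.837 -0.007  0.547] as top: 0.992 as front: 2.563 dist from hinge 0.0477
o top plane 214 n [-0.563 -0.013  0.827] as top: -0.5
[... 6244 characters left out ...]
01]
 [ 2.770e+02  1.680e+02 -7.100e-02 -6.000e-02  1.580e-01]
 [ 2.780e+02  1.680e+02 -6.800e-02 -5.900e-02  1.590e-01]
 [ 2.790e+02  1.680e+02 -7.000e-02 -4.800e-02  1.450e-01]
 [ 2.760e+02  1.690e+02 -7.300e-02 -6.400e-02  1.550e-01]
 [ 2.770e+02  1.690e+02 -6.900e-02 -6.400e-02  1.580e-01]
 [ 2.780e+02  1.690e+02 -6.800e-02 -5.900e-02  1.530e-01]
 [ 2.790e+02  1.690e+02 -6.500e-02 -5.600e-02  1.510e-01]
 [ 2.800e+02  1.690e+02 -6.300e-02 -5.300e-02  1.500e-01]
 [ 2.770e+02  1.700e+02 -7.000e-02 -6.200e-02  1.490e-01]
 [ 2.780e+02  1.700e+02 -6.600e-02 -6.100e-02  1.510e-01]
 [ 2.790e+02  1.700e+02 -6.300e-02 -5.900e-02  1.510e-01]
 [ 2.690e+02  1.750e+02 -8.700e-02 -8.500e-02  1.350e-01]]
```

The plane fits of the lid agree well: 0.995 rad, and 0.046 / 0.160 m from the hinge as they must be. The residual force is radial, pressing toward the hinge, so I'll ease about 1.5 mm outward and go slowly to about 1.21.

>>> jog_arm(
  motion=[
    [0, 5.2, -3.2, 0, 0, 0, 4],
    [0, 10.4, -6.2, 0, 0, 0, 4],
    [0, 16, -8.8, 0, 0, 0, 4],
    [0, 21.7, -11, 0, 0, 0, 4],
    [0, 27.4, -12.9, 0, 0, 0, 4],
    [0, 33.2, -14.7, 0, 0, 0, 4],
    [0, 36.5, -15.6, 0, 0, 0, 4],
    [0, 39, -16.3, 0, 0, 0, 4],
    [0, 39, -16.3, 0, 0, 0, 4],
    [0, 39, -16.3, 0, 0, 0, 4],
  ],
)

```text
t: 16.73
eef_pos: [0.5822, 0.1586, 0.2388]
tool_rot: [0.678, 0.735, -0.0, 0.001]
force: [-3.6, -3.4, 7.0]
grip_width: 0.0098
```

```bash
python3 - <<'E'
from h import *
s=robot.state(); print(s["eef_pos"],s["force"],s["moment"],s["grip_width"],s["tool_rot"])
g=grab("p"); fitlid("p")
a=cv2.imread("pics/p_scene.png")[70:230,200:360];b=cv2.imread("pics/p_top.png")[120:260,170:310]
cv2.imwrite("pics/crop18.png",np.hstack([cv2.resize(x,(400,400),interpolation=cv2.INTER_CUBIC) for x in(a,b)]))
E
```

```text
[0.58219917 0.15855928 0.23879389] [-3.57453523 -3.42795518  7.02716347] [-0.39431414  1.00422004 -0.0852616 ] 0.00978157619300837 [ 6.78327521e-01  7.34758902e-01 -1.38785506e-06  1.06343650e-03]
p scene plane 1487 n [ 0.936 -0.019  0.352] as top: 1.211 as front: 2.781 dist from hinge 0.0457
p scene plane 314 n [-0.378  0.009  0.926] as top: -0.388 as front: 1.183 dist from hinge 0.1598
p top plane 304 n [-0.35  -0.005  0.937] as top: -0.358 as front: 1.213 dist from hinge 0.161
p top plane 229 n [ 0.934 -0.011  0.358] as top: 1.205 as front: 2.776 dist from hinge 0.0481
```

View pics/crop18.png

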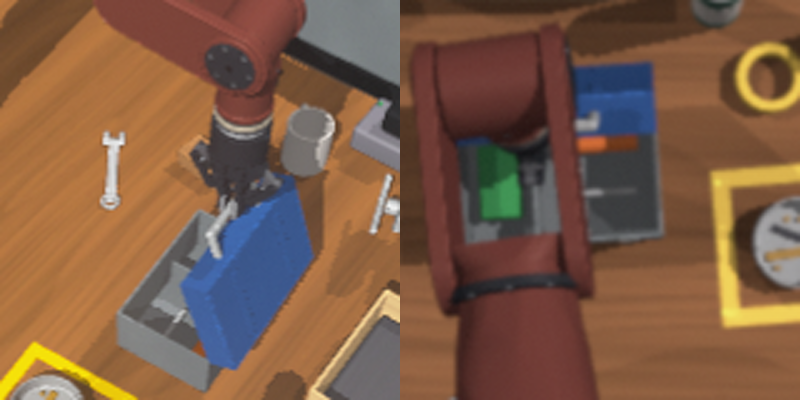

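Four plane fits put the lid at 1.18–1.21 rad, the largest at 1.211, and the reading's geometry gives 1.216. A last nudge of about 1.5 mm, then hold.

>>> jog_arm(
  motion=[
    [0, 0.7, -0.5, 0, 0, 0, 4],
    [0, 1.4, -1, 0, 0, 0, 4],
    [0, 1.4, -1, 0, 0, 0, 4],
    [0, 1.4, -1, 0, 0, 0, 4],
    [0, 1.4, -1, 0, 0, 0, 4],
    [0, 1.4, -1, 0, 0, 0, 4],
    [0, 1.4, -1, 0, 0, 0, 4],
    [0, 1.4, -1, 0, 0, 0, 4],
  ],
)

```text
t: 17.5
eef_pos: [0.583, 0.1586, 0.239]
tool_rot: [0.678, 0.735, -0.0, 0.001]
force: [-3.3, -2.7, 6.7]
grip_width: 0.0099
```

```bash
python3 - <<'E'
from h import *
s=robot.state(); print(s["t"],s["eef_pos"],s["force"],s["grip_width"],s["joint_vel"].round(3))
e=s["eef_pos"]; xx=(e[0]-.4326)*.9968+(e[1]-.1473)*.0795; print("angle by reading",np.arctan2(.022+e[2]-.0611,.2-xx)-np.arctan2(.022,.2))
g=grab("q"); fitlid("q"); grab("r"); fitlid("r")
im=cv2.imread("pics/q_top.png"); hsv=cv2.cvtColor(im,cv2.COLOR_BGR2HSV); m=np.zeros(im.shape[:2],np.uint8); m[184:228,290:328]=1
dm=((hsv[...,1]<90)&(m>0)).astype(np.uint8); cs,_=cv2.findContours(dm,cv2.RETR_EXTERNAL,cv2.CHAIN_APPROX_NONE); k=max(cs,key=cv2.contourArea)
print("dish",cv2.minEnclosingCircle(onplane("top",cv2.convexHull(k).reshape(-1,2),.034)[:,:2].astype(np.float32)))
E
```

```text
17.5 [0.58302811 0.15860117 0.23899922] [-3.33061378 -2.68907524  6.72543664] 0.00987877236681835 [-0.001 -0.     0.001  0.002  0.     0.   ]
angle by reading 1.220122545237872
q scene plane 1462 n [ 0.937 -0.018  0.348] as top: 1.215 as front: 2.786 dist from hinge 0.0458
q scene plane 318 n [-0.368  0.004  0.93 ] as top: -0.377 as front: 1.194 dist from hinge 0.16
q top plane 285 n [-0.358  0.     0.934] as top: -0.367 as front: 1.204 dist from hinge 0.1598
q top plane 230 n [ 0.936 -0.012  0.352] as top: 1.211 as front: 2.782 dist from hinge 0.0481
r scene plane 1478 n [ 0.937 -0.017  0.349] as top: 1.214 as front: 2.785 dist from hinge 0.0458
r scene plane 304 n [-0.334  0.005  0.942] as top: -0.341 as front: 1.23 dist from hinge 0.1608
r top plane 309 n [-0.348  0.006  0.938] as top: -0.355 as front: 1.216 dist from hinge 0.1602
r top plane 219 n [ 0.936 -0.015  0.351] as top: 1.212 as front: 2.783 dist from hinge 0.0484
dish ((0.47735390067100525, -0.1327265053987503), 0.05901351943612099)
```

View pics/q_scene_big.png

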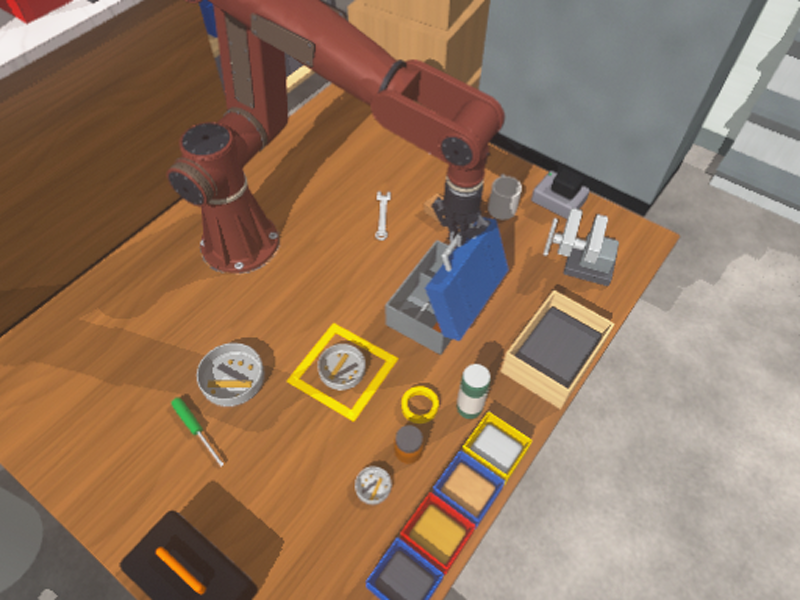

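View pics/q_top_big.png

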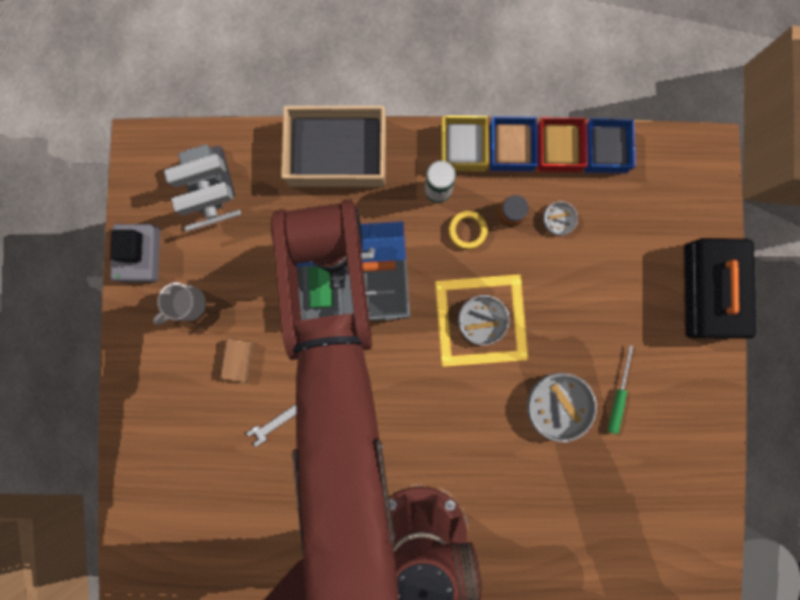

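The dish sits centred in the tape at (342,367) in the scene view. The lid is up and held at (455,240), and the other things look unmoved. Lid angle is 1.21–1.22 with the joints still, so I'm handing in.

```bash
python3 - <<'E'
from h import *
print(robot.finish_job())
E
```

```text
the job is handed in; nothing more can be done
None
```

The dish is inside the taped square and the lid is held at its balance point with the handle still gripped. I handed the job in at about 17.7 s, and no verdict was reported.

- **Dish:** I pushed the middle-sized dish along the bench with the open fingers. Its centre ended at (0.477, −0.133), against (0.477, −0.131) for the square's centre, and it read the same after the lid was swung up.
- **Lid:** I gripped the bar from above with 50 N and swung the lid up along its arc. It now stands at 1.21–1.22 rad: 1.220 from the tool position, 1.211–1.215 from fits to the lid's top face. Fits to the small front face scattered more, from 1.19 to 1.23. The joints were still, and the lid never went past balance. The arm still presses on the handle with about 8 N.
- **Everything else:** In the last pictures the other things look to be in their starting places; I compared these by eye only.

**Disagreement in tool height:** the reported tool height did not match the finger tips. The tips touched the bench when the reading was −41 mm with the fingers 70 mm open. Because of this, my first push passed over the dish without moving it, with no force felt. I found the true height by touching the bench at about 16–18 N, then corrected for it.

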